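# Refit the return spring of a coffee dosing lever

### The arm

A 7-joint arm with a two-finger parallel gripper is mounted at the origin on a cart in front of the work surface, level with it; the furniture and walls round the work are solid. World frame = base frame: x ahead of the robot, y to its left, z up, the work surface at z = 0. Lengths are in mm, angles in rad, forces in N, time in s.
With the tool pointing down it reaches from about 400 to 900 mm from the base axis. Payload 5.5 kg.
Tool frame: the origin (TCP) lies on the centre line of the jaws, within the pads' length; the fingertips stand 11 mm ahead of it and the grasp point (between the pads) lies 8 mm behind it (r.finger_overhang is the distance from the TCP to the fingertips, in mm); z points along the fingers, y is the direction in which the jaws open and shut (so a half turn about z gives the same grasp; the last joint's range is limited). The gripper opens to 85 mm and grips with 20 to 120 N. Pads are 22 mm wide; open, the fingers measure 114 mm over their backs; the gripper's body (76 mm by 85 mm) begins 54 mm behind the grasp point. The pads swing forward as they close: fully open they stand 13 mm farther back than shut.
Start: joints at [1.515, 0.501, -0.427, 1.55, 0.221, 1.138, -0.21], TCP at [203.76, -617.237, 242.31] pointing down, gripper open.
Joint ranges: [-2.88, 2.88], [-0.31, 2.03], [-1.54, 1.56], [0.2, 2.42], [-1.41, 4.55], [0.19, 2.02], [-2.57, 2.57]. Speed limits (rad/s): [2.57, 2.57, 3.14, 3.14, 3.14, 3.14, 3.14].

### API

Orientations are given as a rotation vector (axis times angle).
In Python, from station import observe, vision, r, spotter gives the robot as it stands. The module is installed in compiled form; this text tells all that it offers.
- The arm moves only by the shell command python3 -m handwheel 'ROWS' [OPENING] [FORCE]. ROWS is JSON, a list of rows, each an object of numbers: "x", "y", "z": the shift along the tool's x, y, z in cm; "yaw": the turn about the tool's z in degrees. In form: [{"x": .., "y": .., "z": .., "yaw": ..}, ...]. A call has 1 to 20 rows; each row shifts and turns the commanded pose from where the row before left it, along the tool's axes as they then stand; what a row does not reach is not made up. A row lasts 1/8 s, in which the tool goes at most 62.5 mm and 10.7 degrees, less where a joint would pass 70% of its speed; a pose out of reach is approached as far as the arm can. A call with a gripper value outside its range is refused whole. OPENING is the closure, from 0 (fully open) to 1 (shut), set as the call begins (- or left out, the last holds). The fingers move at their own pace and stop on an object; FORCE is the grip in N (left out, the last holds). Time passes only in rows, so rows that do not move let the fingers close. It gives the time, the measured TCP pose, the force and the opening at its end, in the units of the state.
- observe(): the state, without advancing time (a new reading comes with each control period).
- vision.read_camera(name): name is "side" or "top"; returns (picture, depth): 400x640x3 uint8, red, green, blue; 400x640 float32, mm along the optical axis (not along the pixel's ray), 0 where there is no reading.
- vision.camera_model(name): a dict with "intrinsics" (3x3 intrinsics, pixels), "view" (4x4, takes a point from world to camera coordinates). Camera axes: x right, y up, looking along -z (the intrinsics and any distortion apply to the point x, -y, -z); pixel columns grow to the right and rows downward; lengths in mm; the calibration is good to about 2 mm. A picture is of the moment at which its call begins. camera_model takes no time and is no camera call.
- r.hand_in(): hands the job in, once; it reports no verdict.
Trained networks look in the newest picture that a camera, given by its name, has taken for a name from the list of things; names that differ only in an ending like _2 or _b are one class to them, and where a whole thing is asked for, a point or a joint stands for the part that bears it (a point fixed in the world has none). Each returns a list of dicts, best first, with "conf" (0 to 1); they miss things now and then, are a little off and sometimes report something else, mostly with a low value. They report only what shows in the picture. A call takes as long as a camera call.
- spotter.spot_in(camera, thing): "rect" ([left, top, right, bottom] in pixels, round what is visible of it).
The state is a dict: "clock": time; "joints": joint angles; "joint_vel": joint speeds; "joint_torque": joint torques, N m; "position": TCP position; "tool_rot": TCP orientation; "wrist_force": force on the tool from outside, world axes, zero at the start; "wrist_torque": the same for the moment, N m; "finger_gap": finger opening in mm.
Only numpy, scipy, OpenCV 4.12 (cv2) and the standard library are available. Lean on these libraries where they do the work, as an engineer would, in place of code of your own. Each camera call takes 0.05 s, during which the arm holds its last target.

### The job

The dosing unit of the coffee grinder has its cover off and its lever hangs loose: refit the return spring that lies beside it. First hook the spring's pin into the hole of the anchor block, fully down to its shoulder, then stretch the spring and drop its eye over the headed post on the lever, so that the spring holds the lever against its stop. Feel your way into the hole rather than forcing the pin, do not overstretch the spring, and leave the other things on the table where they are.

Things in the scene. Friction and masses are not known exactly. Their poses are not given: they have to be found in the camera images.
- dosing_unit: Coffee dosing unit with its cover off, fixed to the table: aluminium deck 120 mm (x) by 210 mm (y), its top 70 mm above the table, on a grey foot and a black drum. Origin on the table under the deck's centre, z up. The steel anchor block stands on the deck towards +y, the dosing lever towards -y. Seated, the spring lies level between them, along the unit's y.
- anchor_slot (a point): Inner end of the anchor block's setting range, at x = 0, y = +71.5, z = 92 mm of the unit, level with the block's flat top, 22 mm (x) by 33 mm (y). The block is clamped in a slot along y: its hole lies 2 to 17 mm from this point towards the unit's +y; the setting is not measured: look or feel for it. Vertical blind hole centred in the top, 7 mm across, 18 mm deep, between two flush brass screws.
- dosing_lever (a joint): Steel dosing lever on a vertical shaft at x = +45, y = -80 mm of the unit, its arm's top 78 mm above the table. Angle in rad: 0 at its stop (arm along the unit's -x), growing to 0.7 at most as it swings away from the anchor block. Black round grip 140 mm from the shaft. It turns stiffly (0.08 N m of friction) and stays where left until the spring pulls it.
- spring_post (a point): Top of the brass post on the lever, 92.5 mm above the table, 45 mm from the lever's shaft (at x = 0, y = -80 mm of the unit when the lever is at its stop). Head 11 mm across with a sloped top, its underside 88.5 mm above the table; neck below it 7 mm across, down to a low collar 80 mm above the table.
- spring: Steel tension spring, about 105 g, lying on its pin's tip and its eye. Origin at the pin's tip, x along the spring to the eye, z up, coil axis at z = 20 mm. Flat-sided gripping blocks, 12 mm wide, z = 12 to 28 mm: one at x = 18 to 42 mm, one at x = 88 to 112 mm that moves with the eye; between them the coil, 15 mm across. Unstretched it is 142 mm long, eye centre at x = 125 mm.
- spring_eye (a joint): Stretch of the spring in m: 0 when slack, 0.02 to 0.04 when seated with the lever at its stop; beyond 0.085 it is ruined. It pulls with 3 N as it begins to stretch and 0.2 N more for each further mm.
- pin_tip (a point): Tip of the spring's hook pin (the spring's origin): a steel pin pointing down, 5 mm across with a round tip, 12 mm long below a shoulder 10 mm across. Seated to the shoulder, the tip is 80 mm above the table, 12 mm below the anchor block's top, and the gripping blocks are at 92 to 108 mm.
- eye (a point): Centre of the eye's underside: a ring with vertical axis, 24 mm across, hole 14 mm, 7 mm tall (upwards from this point, which is level with the pin's tip). On the post it is about 80 mm above the table. The eye end's gripping block is centred 25 mm nearer the pin. With only the pin hooked in, the eye sags to the deck; raise it by turning the spring about the pin, lest the pin lift out.
- kettle: steel kettle, 231 mm tall, back left; leave it alone
- jar_1: glass jar with a dark green lid, 142 mm tall, at the back; leave it alone
- mug_1: small mug with a pale band, 56 mm tall, at the back; leave it alone
- mug_2: small spotted mug, 52 mm tall, at the back; leave it alone
- carafe: glass coffee jug with a black handle, 112 mm tall, back right; leave it alone
- tin_1: food tin, 58 mm tall, right side; leave it alone
- pen_pot_1: pot of pens, 147 mm tall, right side; leave it alone

How it is judged:
By the outcome, as a careful person would: the job done as asked, in the order asked, and still so for the second after the job is handed in, with the robot touching nothing.
It also fails if it takes over 54 s, if anything falls off the work surface, if the arm or the gripper's body presses on something with over 40 N, if the wrist force passes 120 N, or if a joint passes its speed limit or range.

## Working session

There is one attempt and no reset: what is moved stays moved. The work goes in short steps, Python scripts to look and compute and a shell command to move; the robot and the scene stay as the last step left them, time stands still between calls to the robot, and variables do not carry over. Pictures are saved under pics/ and viewed, and the job is handed in when it is done.

```bash
ls; mkdir -p pics; python3 - <<'E'
from station import observe, vision, r, spotter
import cv2, numpy as np
s=observe(); print({k:np.round(v,3).tolist() if not np.isscalar(v) else v for k,v in s.items()})
for c in ("top","side"):
    p,d=vision.read_camera(c); m=vision.camera_model(c)
    print(c,m)
    cv2.imwrite(f"pics/{c}0.png",p[:,:,::-1]); np.save(f"pics/{c}0.npy",d)
    for t in ("dosing_unit","spring","dosing_lever","spring_post","eye","pin_tip"):
        try: print(c,t,spotter.spot_in(c,t)[:2])
        except Exception as e: print(c,t,e)
E
```

```text
pics
{'clock': 0.0, 'joints': [1.515, 0.502, -0.427, 1.551, 0.221, 1.138, -0.21], 'joint_vel': [0.002, -0.0, -0.001, -0.001, -0.0, 0.001, 0.001], 'joint_torque': [-0.001, -56.95, -5.817, -28.093, 0.011, 0.012, 0.0], 'position': [203.463, -616.627, 241.234], 'tool_rot': [-3.1, -0.498, 0.0], 'wrist_force': [1.014, 0.208, -0.519], 'wrist_torque': [0.0, -0.01, -0.063], 'finger_gap': 85.33195549152475}
top {'intrinsics': array([[388.31445104,   0.        , 315.90675274],
       [  0.        , 388.31445104, 198.0494499 ],
       [  0.        ,   0.        ,   1.        ]]), 'view': array([[ 4.20537980e-03, -9.99961514e-01,  7.69970248e-03,
        -2.32579461e+01],
       [ 9.98040262e-01,  4.67777940e-03,  6.23999450e-02,
        -6.02930314e+02],
       [-6.24335610e-02,  7.42219761e-03,  9.98021524e-01,
        -1.07682002e+03],
       [ 0.00000000e+00,  0.00000000e+00,  0.00000000e+00,
         1.00000000e+00]])}
top dosing_unit [{'rect': [306.8, 169.0, 400.4, 245.9], 'conf': 0.73}]
top spring [{'rect': [199.7, 234.1, 249.9, 243.8], 'conf': 0.54}]
top dosing_lever [{'rect': [378.4, 185
[... 581 characters left out ...]
 -5.17672203e-01,  7.87601241e-01,
        -2.89896426e+02],
       [-4.29515320e-01,  6.60178170e-01,  6.16182906e-01,
        -9.10042097e+02],
       [ 0.00000000e+00,  0.00000000e+00,  0.00000000e+00,
         1.00000000e+00]])}
side dosing_unit [{'rect': [306.0, 172.6, 394.4, 237.3], 'conf': 0.87}]
side spring [{'rect': [288.1, 285.4, 317.4, 313.7], 'conf': 0.84}]
side dosing_lever [{'rect': [343.9, 174.3, 394.0, 194.2], 'conf': 0.52}]
side spring_post [{'rect': [344.5, 177.4, 395.7, 193.9], 'conf': 0.8}]
side eye [{'rect': [296.5, 283.1, 322.2, 306.1], 'conf': 0.64}, {'rect': [264.2, 209.5, 291.8, 233.1], 'conf': 0.5}]
side pin_tip [{'rect': [283.2, 285.8, 321.1, 322.1], 'conf': 0.74}]
```

View pics/top0.png

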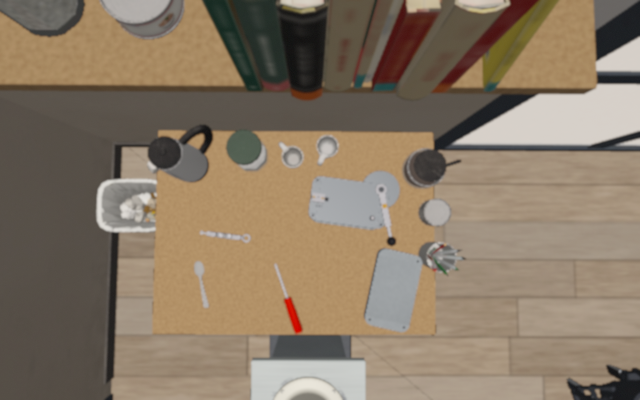

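View pics/side0.png

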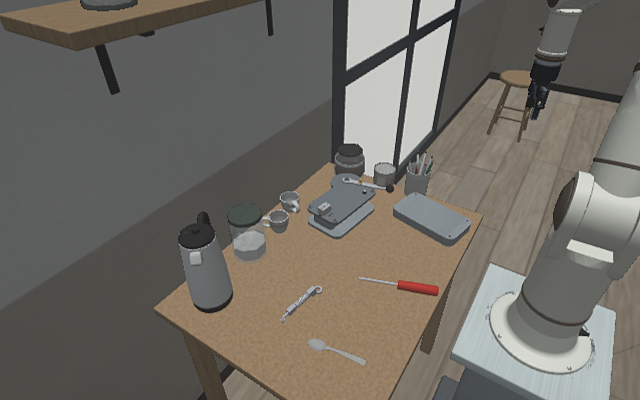

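```bash
python3 - <<'E'
import cv2
a=cv2.imread("pics/top0.png")
cv2.imwrite("pics/top0c.png",cv2.resize(a[150:285,190:480],None,fx=2.7,fy=2.7,interpolation=cv2.INTER_CUBIC))
a=cv2.imread("pics/side0.png")
cv2.imwrite("pics/side0c.png",cv2.resize(a[150:330,240:420],None,fx=3.3,fy=3.3,interpolation=cv2.INTER_CUBIC))
E
```

```text
(no output)
```

View pics/top0c.png

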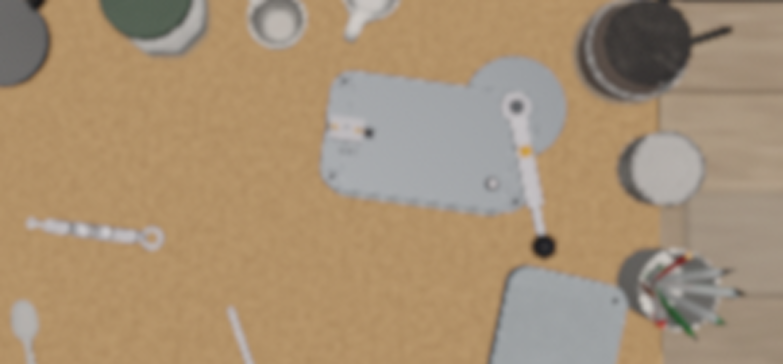

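View pics/side0c.png

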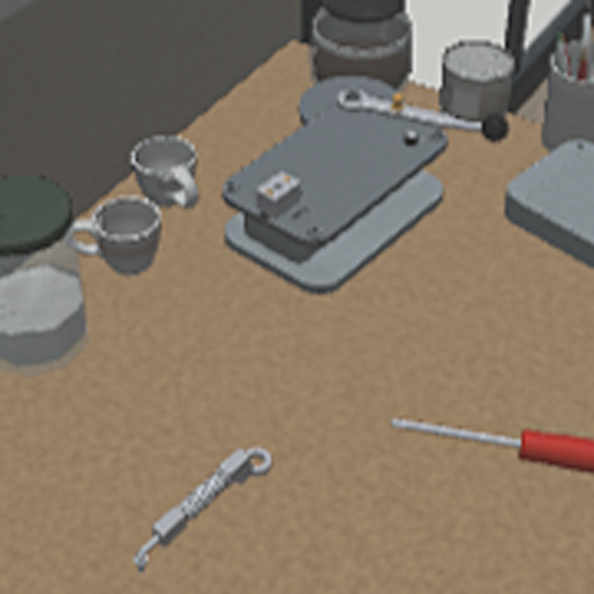

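```bash
cat > h.py <<'E'
import numpy as np, cv2
from station import observe, vision, r, spotter
from scipy.spatial.transform import Rotation as R
def cloud(c,d,m=None):
    m=m or vision.camera_model(c); K=m["intrinsics"]; V=m["view"]
    v,u=np.mgrid[0:d.shape[0],0:d.shape[1]].astype(float)
    X=(u-K[0,2])/K[0,0]*d; Y=(v-K[1,2])/K[1,1]*d
    P=np.stack([X,-Y,-d],-1)
    return (P-V[:3,3])@V[:3,:3]   # R^T (p-t)
def proj(c,p):
    m=vision.camera_model(c); K=m["intrinsics"]; V=m["view"]
    q=np.atleast_2d(p)@V[:3,:3].T+V[:3,3]; q=q*[1,-1,-1]
    return np.stack([K[0,0]*q[:,0]/q[:,2]+K[0,2],K[1,1]*q[:,1]/q[:,2]+K[1,2]],-1)
def pix_z(c,u,v,z):
    m=vision.camera_model(c); K=m["intrinsics"]; V=m["view"]
    dirc=np.array([(u-K[0,2])/K[0,0],-(v-K[1,2])/K[1,1],-1.])
    o=-V[:3,:3].T@V[:3,3]; dw=V[:3,:3].T@dirc
    return o+dw*(z-o[2])/dw[2]
E
python3 - <<'E'
from h import *
for c in ("top","side"):
    d=np.load(f"pics/{c}0.npy"); P=cloud(c,d); ok=d>0
    z=P[...,2]
    box=ok&(P[...,0]>300)&(P[...,0]<800)&(abs(P[...,1])<400)
    t=box&(abs(z)<15); print(c,"table z",np.median(z[t]),z[t].std(), t.sum())
    A=np.c_[P[t][:,:2],np.ones(t.sum())]; print(np.linalg.lstsq(A,z[t],rcond=None)[0])
    # deck
    dk=box&(z>62)&(z<76)
    n,l,st,ce=cv2.connectedComponentsWithStats(dk.astype(np.uint8))
    i=1+np.argmax(st[1:,4]); print(st[i])
    m=l==i; print(n,np.median(z[m]))
    rc=cv2.minAreaRect(P[m][:,:2].astype(np.float32)); print(rc)
E
```

```text
top table z 0.4448132289462122 2.511312123473613 33911
[ 2.52256757e-04 -4.36800774e-04  4.69835779e-01]
[ 308  171   91   58 3582]
45 70.35323521146482
((605.0054321289062, -121.9715347290039), (235.06076049804688, 156.36827087402344), 82.74232482910156)
side table z -0.19355662622284142 2.6489656230111778 27729
[-0.00087032 -0.0014319   0.81430759]
[ 307  173   69   51 1775]
19 69.4255336771131
((603.568603515625, -122.37236022949219), (241.42941284179688, 156.0299072265625), 82.5765609741211)
```

```bash
cat > fit.py <<'E'
from h import *
from scipy.optimize import minimize
from scipy.ndimage import map_coordinates, gaussian_filter
def gm(c):
    g=cv2.cvtColor(cv2.imread(f"pics/{c}0.png"),cv2.COLOR_BGR2LAB).astype(float)
    # use b channel (brown vs gray)
    b=gaussian_filter(g[...,2],0.7); 
    return np.hypot(cv2.Sobel(b,-1,1,0),cv2.Sobel(b,-1,0,1))
def U2W(p,q):
    x,y,a=q; c,s=np.cos(a),np.sin(a)
    p=np.atleast_2d(p); return np.c_[x+c*p[:,0]-s*p[:,1],y+s*p[:,0]+c*p[:,1],p[:,2]]
def edges():
    t=np.linspace(-85,85,80); s=np.linspace(-42,42,40); E=[]
    E.append(np.c_[0*t-60,t,0*t+70])
    tt=t[t>-30]; E.append(np.c_[0*tt+60,tt,0*tt+70])
    E.append(np.c_[s,0*s+105,0*s+70])
    s2=np.array([v for v in s if v<-20]) ; E.append(np.c_[s2,0*s2-105,0*s2+70])
    return np.vstack(E)
if __name__=="__main__":
    E=edges()
    G={c:gm(c) for c in("top","side")}
    def cost(q,cs):
        v=0
        for c in cs:
            uv=proj(c,U2W(E,q)); v-=map_coordinates(G[c],[uv[:,1],uv[:,0]],order=1).mean()/G[c].max()
        return v
    for cs in (["top"],["side"],["top","side"]):
        best=None
        for x0 in range(580,625,5):
          for y0 in range(-140,-95,5):
            for a in (-.2,-.12,-.05,0):
              v=cost([x0,y0,a],cs)
              if best is None or v<best[0]: best=(v,[x0,y0,a])
        rr=minimize(lambda q:cost([q[0],q[1],q[2]/100],cs),[best[1][0],best[1][1],best[1][2]*100],method="Nelder-Mead",options=dict(initial_simplex=np.array([[0,0,0],[5,0,0],[0,5,0],[0,0,4]])+[best[1][0],best[1][1],best[1][2]*100]))
        q=[rr.x[0],rr.x[1],rr.x[2]/100]; print(cs,np.round(q,3),rr.fun,best)
        for c in ("top","side"):
            print(c,"shaft",proj(c,U2W([[45,-80,78]],q)).round(1),"slot",proj(c,U2W([[0,71.5,92],[0,81,92]],q)).round(1).tolist())
    im=cv2.imread("pics/top0.png"); big=cv2.resize(im[150:285,300:435],None,fx=4.4,fy=4.4,interpolation=cv2.INTER_CUBIC)
    pts=U2W(np.vstack([E,[[45,-80,78],[0,71.5,92],[0,81,92]]]),q)
    for u,v in proj("top",pts): cv2.circle(big,(int((u-300+.5)*4.4),int((v-150+.5)*4.4)),1,(0,0,255),-1)
    cv2.imwrite("pics/fit_top.png",big)
    im=cv2.imread("pics/side0.png"); big=cv2.resize(im[160:260,290:410],None,fx=5,fy=5,interpolation=cv2.INTER_CUBIC)
    for u,v in proj("side",pts): cv2.circle(big,(int((u-290+.5)*5),int((v-160+.5)*5)),1,(0,0,255),-1)
    cv2.imwrite("pics/fit_side.png",big)
E
python3 fit.py
```

```text
['top'] [ 5.86535e+02 -1.06687e+02 -1.60000e-01] -0.38338653980416804 (np.float64(-0.34792820624249643), [585, -105, -0.12])
top shaft [[380.5 191.3]] slot [[322.0, 198.3], [318.4, 197.7]]
side shaft [[348.2 179.4]] slot [[327.0, 203.5], [324.8, 205.1]]
['side'] [ 5.88070e+02 -1.00628e+02 -1.61000e-01] -0.2811009946590241 (np.float64(-0.25827679193883), [590, -100, -0.12])
top shaft [[378.2 190.8]] slot [[319.7, 197.7], [316.2, 197.1]]
side shaft [[346.8 180.1]] slot [[325.4, 204.4], [323.2, 206.0]]
['top', 'side'] [ 5.87033e+02 -1.06284e+02 -1.58000e-01] -0.646460775109578 (np.float64(-0.5785454231338099), [585, -105, -0.2])
top shaft [[380.3 191.1]] slot [[321.8, 198.1], [318.3, 197.5]]
side shaft [[347.9 179.4]] slot [[326.8, 203.6], [324.6, 205.1]]
```

```bash
python3 - <<'E'
import cv2
a=cv2.imread("pics/top0.png")
k=dict(fx=8,fy=8,interpolation=cv2.INTER_CUBIC)
cv2.imwrite("pics/t_spring.png",cv2.resize(a[220:260,185:265],None,**k))
cv2.imwrite("pics/t_block.png",cv2.resize(a[175:225,300:400],None,**k))
a=cv2.imread("pics/side0.png")
cv2.imwrite("pics/s_spring.png",cv2.resize(a[275:335,270:335],None,**k))
E
```

```text
(no output)
```

View pics/fit_top.png

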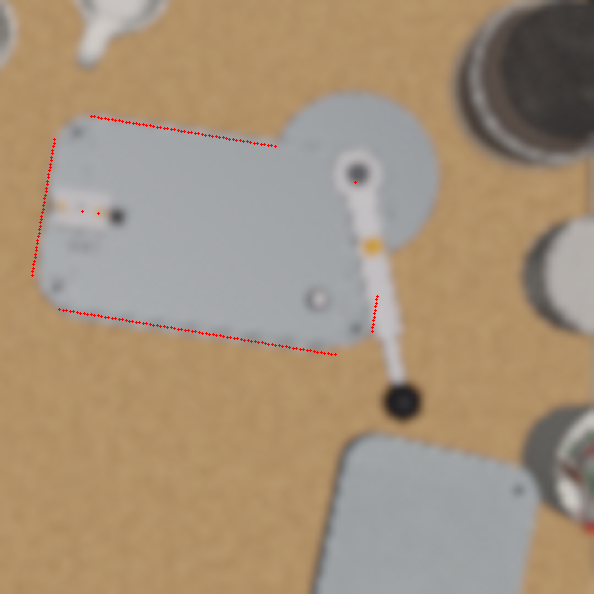

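View pics/fit_side.png

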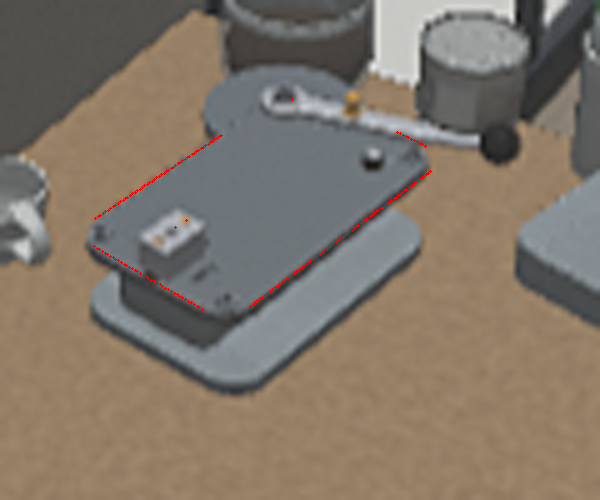

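View pics/t_spring.png

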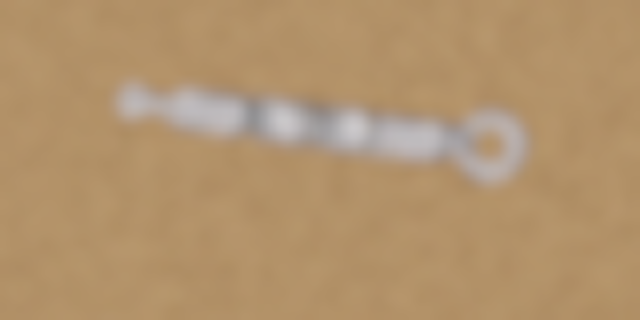

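View pics/t_block.png

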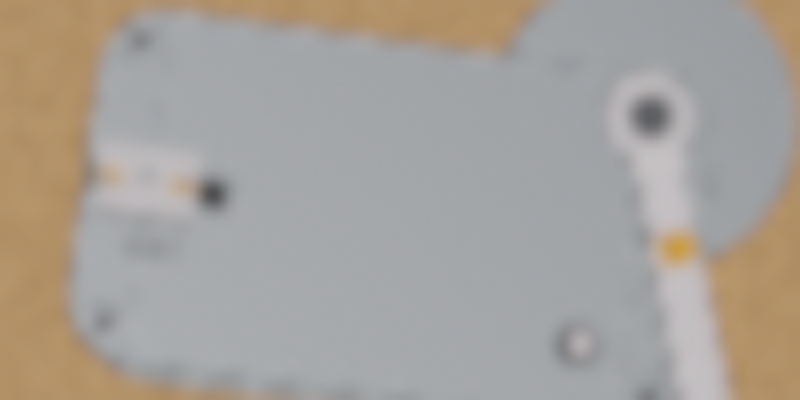

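View pics/s_spring.png

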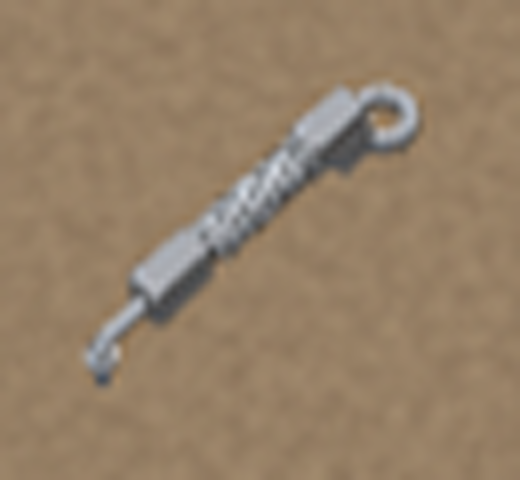

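```bash
python3 - <<'E'
from h import *
for c in("top","side"):
    V=vision.camera_model(c)["view"]; print(c,"cam pos",(-V[:3,:3].T@V[:3,3]).round(0))
T=lambda cx,cy,x0,y0,k:(x0+cx/k-.5,y0+cy/k-.5)
def show(n,c,uv,z): print(n,c,np.round(uv,2),pix_z(c,*uv,z).round(1))
show("pin","top",T(130,100,185,220,8),16)
show("eye","top",T(490,146,185,220,8),7)
show("pinblk","top",T(208,110,185,220,8),28)
show("eyeblk","top",T(412,138,185,220,8),28)
show("hole","top",T(148,178,300,175,8),92)
show("s1","top",T(112,175,300,175,8),92)
show("s2","top",T(185,187,300,175,8),92)
show("shaft","top",T(650,115,300,175,8),82)
show("post","top",T(677,248,300,175,8),92.5)
show("grip","top",T(402,401,300,150,4.4),90)
show("eye","side",T(385,115,270,275,8),7)
show("pintip","side",T(100,380,270,275,8),0)
show("pinblk","side",T(170,262,270,275,8),28)
show("eyeblk","side",T(328,117,270,275,8),28)
show("s1","side",T(158,240,290,160,5),92)
show("s2","side",T(187,221,290,160,5),92)
show("hole","side",T(174,231,290,160,5),92)
show("post","side",T(352,97,290,160,5),92.5)
show("shaft","side",T(285,98,290,160,5),82)
# centroid-based
im=cv2.imread("pics/top0.png").astype(float); 
for c,(a,b,e,f) in {"top":(222,252,190,258),"side":(278,330,275,330)}.items():
    im=cv2.imread(f"pics/{c}0.png"); lab=cv2.cvtColor(im,cv2.COLOR_BGR2LAB).astype(float)[a:b,e:f]
    w=np.clip((np.median(lab[...,2])-lab[...,2])-6,0,None)
    v,u=np.mgrid[a:b,e:f]; 
    m=w>0; pts=np.c_[u[m],v[m]]; mu=np.average(pts,0,w[m]); C=np.cov(pts.T,aweights=w[m]); ev,U=np.linalg.eigh(C); ax=U[:,1]*np.sign(U[0,1])
    t=(pts-mu)@ax
    print(c,mu,ax,t.min(),t.max(), pix_z(c,*mu,18), pix_z(c,*(mu+20*ax),18)-pix_z(c,*mu,18))
E
```

```text
top cam pos [ 535.  -12. 1112.]
side cam pos [119. 719. 790.]
pin top [200.75 232.  ] [506.2 302.3  16. ]
eye top [245.75 237.75] [490.3 177.4   7. ]
pinblk top [210.5  233.25] [503.2 271.8  28. ]
eyeblk top [236.   236.75] [493.8 200.9  28. ]
hole top [318.   196.75] [601.9 -25.5  92. ]
s1 top [313.5  196.38] [602.8 -13.7  92. ]
s2 top [322.62 197.88] [599.  -37.7  92. ]
shaft top [380.75 188.88] [ 624.4 -192.9   82. ]
post top [384.12 205.5 ] [ 579.6 -199.7   92.5]
grip top [390.86 240.64] [ 487.5 -217.2   90. ]
eye side [317.62 288.88] [488.  179.6   7. ]
pintip side [282. 322.] [506.7 302.7   0. ]
pinblk side [290.75 307.25] [500.7 274.   28. ]
eyeblk side [310.5  289.12] [492.3 204.2  28. ]
s1 side [321.1 207.5] [602.3 -11.6  92. ]
s2 side [326.9 203.7] [597.9 -35.3  92. ]
hole side [324.3 205.7] [599.1 -23.4  92. ]
post side [359.9 178.9] [ 578.7 -196.2   92.5]
shaft side [346.5 179.1] [ 620.6 -186.1   82. ]
top [226.24366394 235.48613051] [0.99229744 0.12387817] -27.589551473115403 24.877062321082118 [496.79585952 230.2392674   18.        ] [ -6.69512381 -55.64498078   0.        ]
side [301.24472858 300.41341409] [ 0.76349305 -0.64581605] -29.27999608588146 23.74561044920034 [496.39109669 238.26068345  18.        ] [ -8.83057298 -53.19321367   0.        ]
```

```bash
cat >> h.py <<'E'
def state():
    s=observe(); M=R.from_rotvec(s["tool_rot"]).as_matrix()
    print("t",round(s["clock"],2),"pos",np.round(s["position"],1),"xang",round(np.degrees(np.arctan2(M[1,0],M[0,0])),2),"zaxis",M[:,2].round(3),"F",np.round(s["wrist_force"],2),"T",np.round(s["wrist_torque"],3),"gap",round(s["finger_gap"],1),"j",np.round(s["joints"],2))
    return s,M
def togo(target):
    s,M=state(); d=(np.array(target)-s["position"])@M/10
    print("tool shift cm",d.round(2)); return d
E
python3 -c "
from h import *
s,M=togo([492.6,203.3,242])
a=np.radians(82.1); Mx=np.c_[[np.cos(a),np.sin(a),0],[np.sin(a),-np.cos(a),0],[0,0,-1]]
print('after yaw',((np.array([492.6,203.3,242])-observe()['position'])@Mx/10).round(2))
"; python3 -m handwheel '[{"yaw":-9},{"yaw":-9},{"yaw":-9},{"yaw":-9},{"yaw":-9},{"yaw":-9},{"yaw":-9}]' 0 40; python3 -c "
from h import *
togo([492.6,203.3,242])"
```

```text
t 0.7 pos [ 203.8 -617.2  242.4] xang 18.27 zaxis [ 0. -0. -1.] F [-0.48 -0.04  0.03] T [ 0.051  0.116 -0.026] gap 85.4 j [ 1.52  0.5  -0.43  1.55  0.22  1.14 -0.21]
tool shift cm [ 5.315e+01 -6.887e+01  3.000e-02]
t 0.7 pos [ 203.8 -617.2  242.4] xang 18.27 zaxis [ 0. -0. -1.] F [-0.48 -0.04  0.03] T [ 0.051  0.116 -0.026] gap 85.4 j [ 1.52  0.5  -0.43  1.55  0.22  1.14 -0.21]
tool shift cm [ 5.315e+01 -6.887e+01  3.000e-02]Traceback (most recent call last):
  File "<string>", line 3, in <module>
    s,M=togo([492.6,203.3,242])
    ^^^
ValueError: too many values to unpack (expected 2)
invalid input at $[0]: expected keys x, y, z, yaw
```

```bash
python3 -m handwheel '[{"x":0,"y":0,"z":0,"yaw":-9},{"x":0,"y":0,"z":0,"yaw":-9},{"x":0,"y":0,"z":0,"yaw":-9},{"x":0,"y":0,"z":0,"yaw":-9},{"x":0,"y":0,"z":0,"yaw":-9},{"x":0,"y":0,"z":0,"yaw":-9},{"x":0,"y":0,"z":0,"yaw":-9.8},{"x":2,"y":1.3,"z":0,"yaw":0},{"x":4,"y":2.6,"z":0,"yaw":0},{"x":5,"y":3.1,"z":0,"yaw":0},{"x":5,"y":3.1,"z":0,"yaw":0},{"x":5,"y":3.1,"z":0,"yaw":0},{"x":5,"y":3.1,"z":0,"yaw":0},{"x":5,"y":3.1,"z":0,"yaw":0},{"x":5,"y":3.1,"z":0,"yaw":0},{"x":5,"y":3.1,"z":0,"yaw":0}]' 0 40; python3 -c "
from h import *
togo([492.6,203.3,242])"
```

```text
clock: 2.7
position: [515.0, -243.0, 242.7]
tool_rot: [2.372, 2.059, 0.0]
wrist_force: [0.5, -0.7, 0.3]
finger_gap: 85.4
t 2.7 pos [ 515.  -243.   242.7] xang 81.9 zaxis [ 0. -0. -1.] F [ 0.52 -0.75  0.31] T [-0.057 -0.027 -0.052] gap 85.4 j [ 1.02  0.43 -0.81  1.75  0.35  1.11 -0.04]
tool shift cm [43.87 -8.5   0.05]
```

```bash
python3 -m handwheel '[{"x":4.9,"y":-0.94,"z":0,"yaw":0},{"x":4.9,"y":-0.94,"z":0,"yaw":0},{"x":4.9,"y":-0.94,"z":0,"yaw":0},{"x":4.9,"y":-0.94,"z":0,"yaw":0},{"x":4.9,"y":-0.94,"z":0,"yaw":0},{"x":4.9,"y":-0.94,"z":2,"yaw":0},{"x":4.9,"y":-0.94,"z":4,"yaw":0},{"x":4.9,"y":-0.94,"z":4,"yaw":0},{"x":4.67,"y":-0.98,"z":4,"yaw":0},{"x":0,"y":0,"z":2,"yaw":0},{"x":0,"y":0,"z":0,"yaw":0}]' 0.5 40; python3 -c "
from h import *
togo([492.6,203.3,16])
for c in ('top','side'):
    p,d=vision.read_camera(c); cv2.imwrite(f'pics/{c}1.png',p[:,:,::-1])
a=cv2.imread('pics/top1.png')[190:270,180:290]; b=cv2.imread('pics/side1.png')[240:340,240:350]
cv2.imwrite('pics/v1.png',np.hstack([cv2.resize(a,(440,320)),cv2.resize(b,(352,320))]))
"
```

```text
clock: 4.08
position: [488.2, 197.6, 82.9]
tool_rot: [-2.369, -2.062, 0.005]
wrist_force: [-0.1, -0.2, 0.7]
finger_gap: 42.8
t 4.08 pos [488.2 197.6  82.9] xang 82.06 zaxis [-0.003 -0.002 -1.   ] F [-0.13 -0.18  0.66] T [ 0.005  0.015 -0.051] gap 42.8 j [ 0.17  0.61 -0.77  1.97  0.58  0.81 -1.07]
tool shift cm [0.64 0.38 6.69]
```

View pics/v1.png

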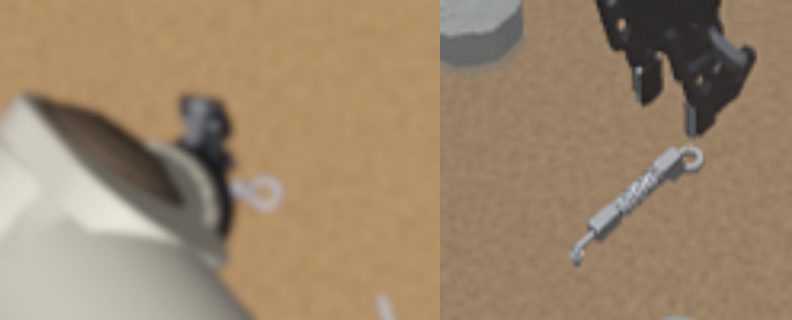

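```bash
python3 -m handwheel '[{"x":0.6,"y":0.38,"z":0,"yaw":0},{"x":0,"y":0,"z":0,"yaw":0}]'; python3 -c "
from h import *
togo([492.6,203.3,16])"
```

```text
clock: 4.42
position: [496.6, 202.8, 85.4]
tool_rot: [2.371, 2.059, 0.004]
wrist_force: [-0.7, 0.1, -0.8]
finger_gap: 42.6
t 4.42 pos [496.6 202.8  85.4] xang 81.94 zaxis [ 0.003  0.001 -1.   ] F [-0.74  0.08 -0.77] T [ 0.016  0.037 -0.037] gap 42.6 j [ 0.16  0.61 -0.77  1.95  0.58  0.81 -1.07]
tool shift cm [-0.01 -0.42  6.94]
```

```bash
python3 -m handwheel '[{"x":0,"y":-0.4,"z":1.5,"yaw":0},{"x":0,"y":0,"z":2,"yaw":0},{"x":0,"y":0,"z":2,"yaw":0},{"x":0,"y":0,"z":1,"yaw":0},{"x":0,"y":0,"z":0,"yaw":0},{"x":0,"y":0,"z":0,"yaw":0}]'; python3 -c "
from h import *
togo([492.6,203.3,16])
for c in ('side',):
    p,d=vision.read_camera(c); cv2.imwrite(f'pics/{c}2.png',p[:,:,::-1])
b=cv2.imread('pics/side2.png')[230:330,250:370]
cv2.imwrite('pics/v2.png',cv2.resize(b,None,fx=5,fy=5))
"
```

```text
clock: 5.18
position: [491.2, 203.9, 19.3]
tool_rot: [-2.369, -2.063, -0.001]
wrist_force: [0.5, 0.9, 0.3]
finger_gap: 42.5
t 5.17 pos [491.2 203.9  19.3] xang 82.08 zaxis [ 0.  0. -1.] F [0.54 0.85 0.28] T [-0.033 -0.028  0.057] gap 42.5 j [ 0.09  0.71 -0.68  1.97  0.68  0.7  -1.15]
tool shift cm [-0.04  0.14  0.33]
```

View pics/v2.png

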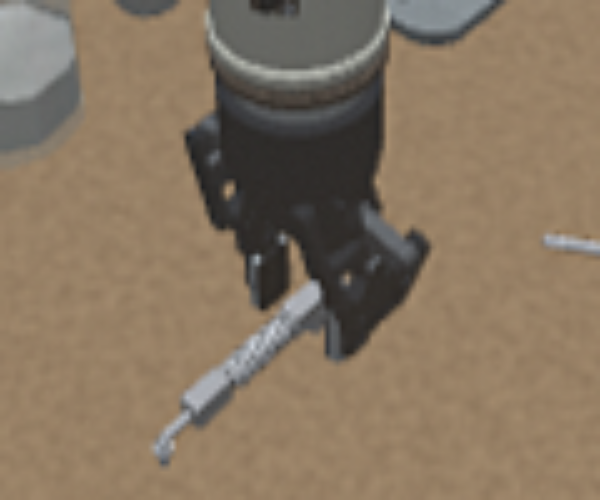

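```bash
python3 -m handwheel '[{"x":0,"y":0.1,"z":0.3,"yaw":0},{"x":0,"y":0,"z":0,"yaw":0},{"x":0,"y":0,"z":0,"yaw":0}]'; python3 -m handwheel '[{"x":0,"y":0,"z":0,"yaw":0},{"x":0,"y":0,"z":0,"yaw":0},{"x":0,"y":0,"z":0,"yaw":0},{"x":0,"y":0,"z":0,"yaw":0},{"x":0,"y":0,"z":0,"yaw":0}]' 1 100; python3 -c "
from h import *
togo([492.6,203.3,16])"
```

```text
clock: 5.6
position: [492.1, 203.3, 16.3]
tool_rot: [2.37, 2.062, 0.0]
wrist_force: [0.6, 0.5, -0.8]
finger_gap: 42.4
clock: 6.22
position: [492.1, 203.4, 16.4]
tool_rot: [2.37, 2.062, 0.0]
wrist_force: [-1.6, -0.7, 6.2]
finger_gap: 10.2
t 6.22 pos [492.1 203.4  16.4] xang 82.07 zaxis [ 0. -0. -1.] F [-1.56 -0.72  6.23] T [-0.178  0.265 -0.039] gap 10.2 j [ 0.09  0.71 -0.68  1.97  0.69  0.7  -1.16]
tool shift cm [-0.    0.05  0.04]
```

```bash
python3 -m handwheel '[{"x":0,"y":0,"z":-1,"yaw":0},{"x":0,"y":0,"z":-3,"yaw":0},{"x":0,"y":0,"z":-4,"yaw":0},{"x":0,"y":0,"z":-4,"yaw":0},{"x":0,"y":0,"z":-2,"yaw":0},{"x":0,"y":0,"z":0,"yaw":0}]'; python3 -c "
from h import *
togo([587,-123.8,140])
for c in ('top','side',):
    p,d=vision.read_camera(c); cv2.imwrite(f'pics/{c}3.png',p[:,:,::-1])
b=cv2.imread('pics/side3.png')[200:320,250:370]
cv2.imwrite('pics/v3.png',cv2.resize(b,None,fx=5,fy=5))
"
```

```text
clock: 6.98
position: [492.8, 203.4, 157.1]
tool_rot: [2.369, 2.061, 0.003]
wrist_force: [0.5, -1.4, -1.2]
finger_gap: 10.1
t 6.97 pos [492.8 203.4 157.1] xang 82.04 zaxis [ 0.003  0.    -1.   ] F [ 0.46 -1.41 -1.17] T [-0.032  0.023 -0.015] gap 10.1 j [ 0.24  0.51 -0.86  1.91  0.48  0.93 -0.99]
tool shift cm [-31.1   13.85   1.73]
```

View pics/v3.png

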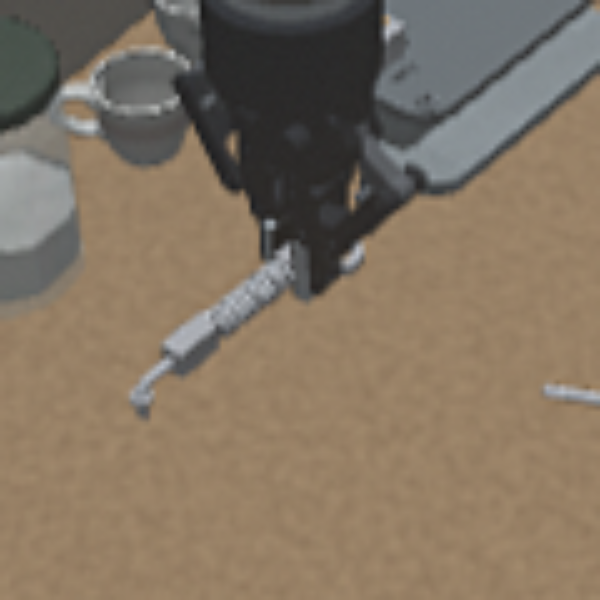

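```bash
python3 -m handwheel '[{"x":-2,"y":0.9,"z":0,"yaw":0},{"x":-4,"y":1.8,"z":0,"yaw":0},{"x":-4,"y":1.8,"z":0,"yaw":0},{"x":-4,"y":1.8,"z":0,"yaw":0},{"x":-4,"y":1.8,"z":0,"yaw":0},{"x":-4,"y":1.8,"z":0,"yaw":0},{"x":-4,"y":1.8,"z":0,"yaw":0},{"x":-3,"y":1.3,"z":0,"yaw":0},{"x":-2.1,"y":0.85,"z":1,"yaw":0},{"x":0,"y":0,"z":0.7,"yaw":0},{"x":0,"y":0,"z":0,"yaw":0},{"x":0,"y":0,"z":0,"yaw":0}]'; cat > look.py <<'E'
import sys
from h import *
n=sys.argv[1]
state()
ims=[]
for c in ('top','side'):
    p,d=vision.read_camera(c); cv2.imwrite(f'pics/{c}{n}.png',p[:,:,::-1]); np.save(f'pics/{c}{n}.npy',d)
a=cv2.imread(f'pics/top{n}.png')[175:225,290:400]; b=cv2.imread(f'pics/side{n}.png')[160:240,290:400]
cv2.imwrite(f'pics/v{n}t.png',cv2.resize(a,None,fx=7,fy=7,interpolation=cv2.INTER_CUBIC))
cv2.imwrite(f'pics/v{n}s.png',cv2.resize(b,None,fx=7,fy=7,interpolation=cv2.INTER_CUBIC))
E
python3 look.py 4; python3 -c "
from h import *
togo([587,-123.8,128])"
```

```text
clock: 8.57
position: [586.1, -121.5, 139.1]
tool_rot: [-2.366, -2.066, -0.001]
wrist_force: [-0.1, 0.8, -0.3]
finger_gap: 9.9
t 8.57 pos [ 586.1 -121.5  139.1] xang 82.24 zaxis [-0.     0.001 -1.   ] F [-0.09  0.77 -0.35] T [-0.027  0.025  0.023] gap 9.9 j [ 0.73  0.62 -0.77  1.76  0.52  0.97 -0.39]
t 8.68 pos [ 586.4 -122.3  139.6] xang 82.2 zaxis [ 0.001  0.    -1.   ] F [-0.3  -0.67  0.09] T [-0.064 -0.013  0.038] gap 10.1 j [ 0.73  0.62 -0.77  1.76  0.52  0.97 -0.39]
tool shift cm [-0.14  0.07  1.16]
```

View pics/v4t.png

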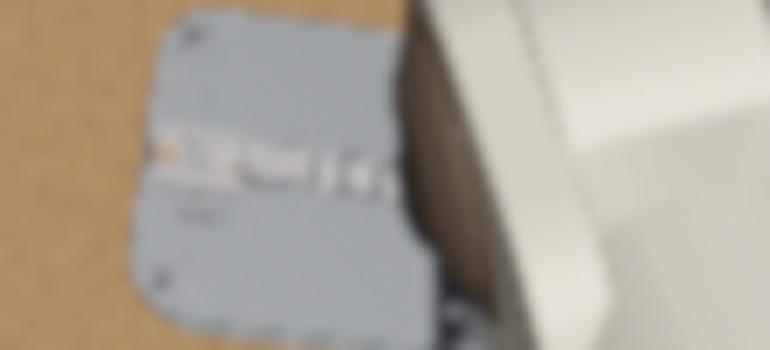

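View pics/v4s.png

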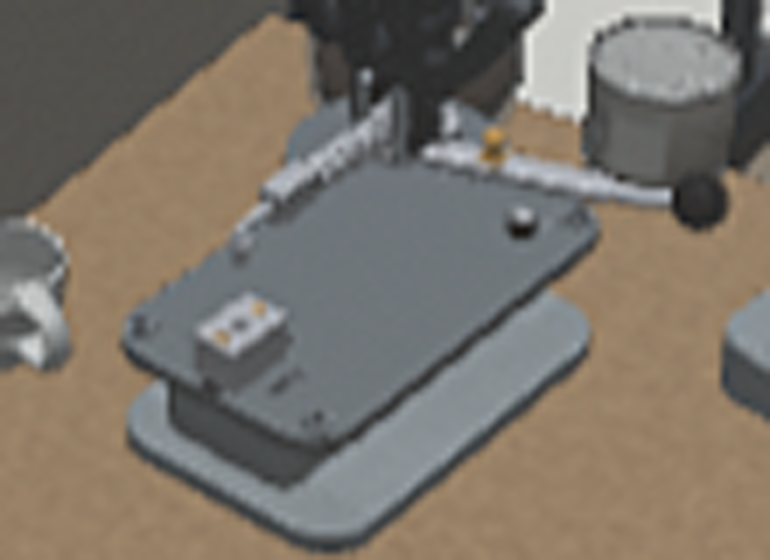

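```bash
python3 - <<'E'
from h import *
s,M=state(); 
tip=s["position"]+100*M[:,0]+16*M[:,2]; print("tip pred",tip)
for c in("top","side"): print(c,"tip",proj(c,tip).round(2),"shoulder",proj(c,tip+[0,0,12]).round(2),"elbow z20",proj(c,tip+[0,0,20]).round(2))
k=dict(fx=16,fy=16,interpolation=cv2.INTER_CUBIC)
a=cv2.imread('pics/top4.png')[185:205,305:330]; b=cv2.imread('pics/side4.png')[185:215,308:340]
A=cv2.resize(a,None,**k); B=cv2.resize(b,None,**k)
C=np.zeros((480,920,3),np.uint8); C[:320,:400]=A; C[:480,408:920]=B
cv2.imwrite("pics/v4z.png",cv2.resize(C,(800,417)))
E
```

```text
t 8.68 pos [ 586.4 -122.3  139.6] xang 82.2 zaxis [ 0.001  0.    -1.   ] F [-0.3  -0.67  0.09] T [-0.064 -0.013  0.038] gap 10.1 j [ 0.73  0.62 -0.77  1.76  0.52  0.97 -0.39]
tip pred [600.03268381 -23.19160945 123.60614124]
top tip [[317.24 196.67]] shoulder [[317.29 196.35]] elbow z20 [[317.33 196.14]]
side tip [[323.97 196.78]] shoulder [[323.97 193.34]] elbow z20 [[323.96 191.01]]
```

View pics/v4z.png

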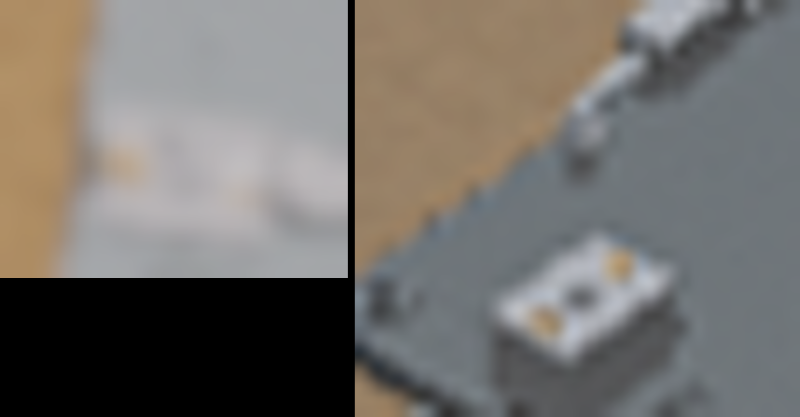

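```bash
python3 - <<'E'
from h import *
h=pix_z("side",323.76,205.85,92); t=pix_z("side",323.7,196.87,123.6)
print(h,t,h-t)
ht=pix_z("top",317.9,197.05,92); print("top hole",ht)
print(proj("top",[600.03,-23.19,92]),proj("side",[600.03,-23.19,92]))
E
```

```text
[600.02106937 -22.03261262  92.        ] [600.44488963 -22.43782033 123.6       ] [ -0.42382027   0.40520771 -31.6       ]
top hole [601.11806314 -25.27231268  92.        ]
[[317.10776165 197.45856845]] [[323.97805502 205.63743887]]
```

```bash
python3 - <<'E'
from h import *
# pose at pic 3
pos=np.array([492.8,203.4,157.1]); a=np.radians(82.04); x=np.array([np.cos(a),np.sin(a),0])
tip=pos+100*x+[0,0,-16]
for c in("top","side"): print(c,"tip",proj(c,tip).round(2),"shoulder",proj(c,tip+[0,0,14]).round(2),"elbow",proj(c,tip+[0,0,20]).round(2),"blk",proj(c,tip-18*x+[0,0,28]).round(2),proj(c,tip-42*x+[0,0,28]).round(2))
k=dict(fx=16,fy=16,interpolation=cv2.INTER_CUBIC)
u,v=proj("top",tip)[0].astype(int); print(u,v)
A=cv2.resize(cv2.imread('pics/top3.png')[v-15:v+15,u-10:u+15],None,**k)
u2,v2=proj("side",tip)[0].astype(int); print(u2,v2)
B=cv2.resize(cv2.imread('pics/side3.png')[v2-15:v2+15,u2-10:u2+15],None,**k)
cv2.imwrite("pics/v3z.png",np.hstack([A[:,:399],B[:,:400]]))
E
```

```text
top tip [[186.2  233.07]] shoulder [[184.34 233.22]] elbow [[183.52 233.29]] blk [[189.8  234.45]] [[199.63 235.87]]
side tip [[277.7  281.92]] shoulder [[277.22 277.49]] elbow [[277.01 275.56]] blk [[282.91 268.11]] [[290.91 261.82]]
186 233
277 281
```

View pics/v3z.png

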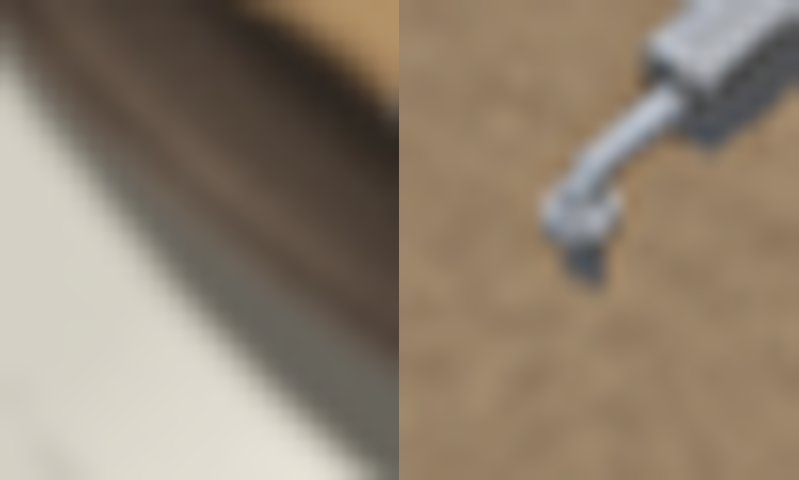

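```bash
python3 -m handwheel '[{"x":0,"y":0,"z":0.8,"yaw":0},{"x":0,"y":0,"z":0.8,"yaw":0},{"x":0,"y":0,"z":0.7,"yaw":0},{"x":0,"y":0,"z":0.3,"yaw":0},{"x":0,"y":0,"z":0,"yaw":0},{"x":0,"y":0,"z":0,"yaw":0}]'; python3 look.py 5; python3 - <<'E'
from h import *
s,M=state()
tip=s["position"]+100*M[:,0]+16*M[:,2]; print(tip, proj("side",tip),proj("top",tip))
k=dict(fx=16,fy=16,interpolation=cv2.INTER_CUBIC)
A=cv2.resize(cv2.imread('pics/side5.png')[187:217,308:333],None,**k)
B=cv2.resize(cv2.imread('pics/top5.png')[185:215,305:330],None,**k)
cv2.imwrite("pics/v5z.png",np.hstack([A,B]))
E
```

```text
clock: 9.43
position: [586.5, -123.8, 113.3]
tool_rot: [2.37, 2.062, 0.001]
wrist_force: [-0.2, -0.3, -0.9]
finger_gap: 9.8
t 9.43 pos [ 586.5 -123.8  113.3] xang 82.07 zaxis [ 0.  0. -1.] F [-0.17 -0.27 -0.86] T [0.005 0.051 0.058] gap 9.8 j [ 0.71  0.66 -0.75  1.77  0.54  0.93 -0.41]
t 9.53 pos [ 586.5 -123.8  113.4] xang 82.06 zaxis [ 0.001 -0.    -1.   ] F [ 0.75 -0.35 -1.11] T [-0.006 -0.01  -0.005] gap 10.1 j [ 0.71  0.66 -0.75  1.77  0.54  0.93 -0.41]
[600.28367348 -24.7996145   97.39699523] [[324.20917639 203.8239146 ]] [[317.74475483 197.23313538]]
```

View pics/v5z.png

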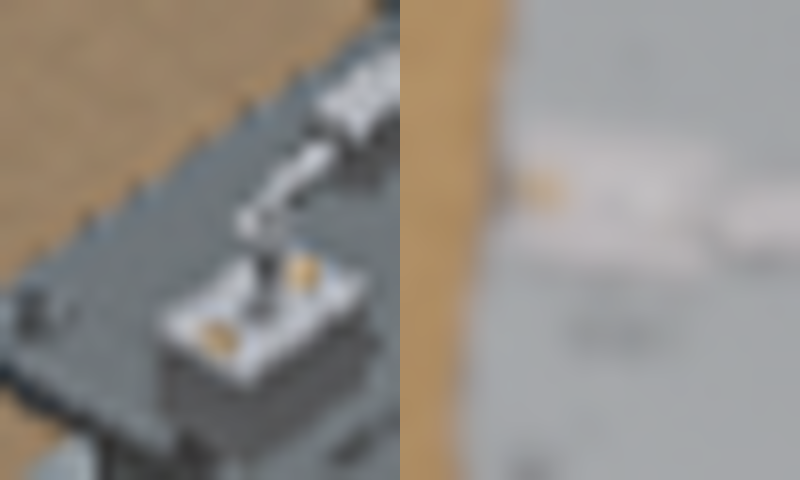

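```bash
python3 -m handwheel '[{"x":0,"y":0,"z":0.2,"yaw":0},{"x":0,"y":0,"z":0.2,"yaw":0},{"x":0,"y":0,"z":0.1,"yaw":0},{"x":0,"y":0,"z":0.1,"yaw":0},{"x":0,"y":0,"z":0,"yaw":0}]'; python3 -m handwheel '[{"x":0,"y":0,"z":0.1,"yaw":0},{"x":0,"y":0,"z":0.1,"yaw":0},{"x":0,"y":0,"z":0,"yaw":0}]';python3 -c "
from h import *
state()"
```

```text
clock: 10.15
position: [586.4, -123.7, 107.1]
tool_rot: [2.37, 2.062, 0.001]
wrist_force: [1.3, 0.0, -1.2]
finger_gap: 10.0
clock: 10.52
position: [586.5, -123.7, 105.1]
tool_rot: [2.37, 2.062, 0.001]
wrist_force: [1.6, 0.7, -0.2]
finger_gap: 9.6
t 10.53 pos [ 586.5 -123.7  105.1] xang 82.07 zaxis [ 0.  0. -1.] F [ 1.62  0.74 -0.17] T [ 0.067 -0.133 -0.104] gap 9.6 j [ 0.71  0.67 -0.74  1.78  0.55  0.92 -0.41]
```

```bash
python3 -m handwheel '[{"x":0,"y":0,"z":0.1,"yaw":0},{"x":0,"y":0,"z":0.1,"yaw":0},{"x":0,"y":0,"z":0,"yaw":0}]';python3 -c "
from h import *
state()";  python3 -m handwheel '[{"x":0,"y":0,"z":0.1,"yaw":0},{"x":0,"y":0,"z":0.1,"yaw":0},{"x":0,"y":0,"z":0,"yaw":0}]';python3 -c "
from h import *
state()"
```

```text
clock: 10.9
position: [586.4, -123.7, 103.1]
tool_rot: [2.37, 2.062, 0.001]
wrist_force: [1.6, 0.6, -0.2]
finger_gap: 10.1
t 10.9 pos [ 586.4 -123.7  103.1] xang 82.06 zaxis [ 0.  0. -1.] F [ 1.58  0.61 -0.15] T [ 0.173 -0.313 -0.085] gap 10.1 j [ 0.71  0.67 -0.74  1.78  0.56  0.91 -0.42]
clock: 11.28
position: [586.4, -123.7, 101.1]
tool_rot: [2.37, 2.062, 0.0]
wrist_force: [1.6, 1.0, -0.8]
finger_gap: 9.6
t 11.28 pos [ 586.4 -123.7  101.1] xang 82.07 zaxis [ 0.  0. -1.] F [ 1.56  0.96 -0.82] T [ 0.269 -0.308 -0.107] gap 9.6 j [ 0.71  0.67 -0.74  1.78  0.56  0.91 -0.42]
```

```bash
python3 look.py 6; python3 - <<'E'
from h import *
k=dict(fx=16,fy=16,interpolation=cv2.INTER_CUBIC)
A=cv2.resize(cv2.imread('pics/side6.png')[180:215,308:355],None,**k)
cv2.imwrite("pics/v6z.png",A)
E
```

```text
t 11.28 pos [ 586.4 -123.7  101.1] xang 82.07 zaxis [ 0.  0. -1.] F [ 1.56  0.96 -0.82] T [ 0.269 -0.308 -0.107] gap 9.6 j [ 0.71  0.67 -0.74  1.78  0.56  0.91 -0.42]
```

View pics/v6z.png

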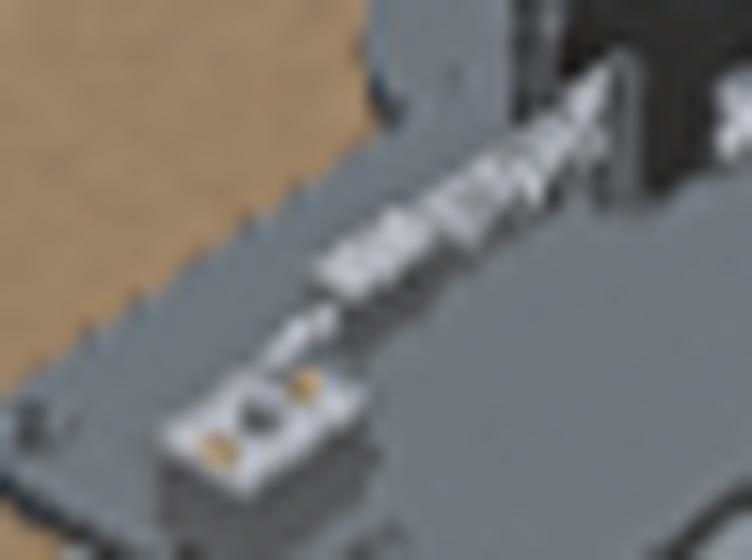

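```bash
python3 -m handwheel '[{"x":0.03,"y":0.05,"z":0,"yaw":0},{"x":0,"y":0,"z":0.1,"yaw":0},{"x":0,"y":0,"z":0.1,"yaw":0},{"x":0,"y":0,"z":0,"yaw":0}]';python3 -c "
from h import *
state()";  python3 -m handwheel '[{"x":0,"y":0,"z":0.1,"yaw":0},{"x":0,"y":0,"z":0.05,"yaw":0},{"x":0,"y":0,"z":0,"yaw":0}]';python3 -c "
from h import *
state()"
```

```text
clock: 11.88
position: [586.6, -123.7, 98.9]
tool_rot: [-2.37, -2.062, 0.0]
wrist_force: [-0.6, 0.5, -0.6]
finger_gap: 10.1
t 11.88 pos [ 586.6 -123.7   98.9] xang 82.07 zaxis [-0. -0. -1.] F [-0.6   0.48 -0.56] T [ 0.055 -0.08  -0.043] gap 10.1 j [ 0.7   0.67 -0.74  1.78  0.56  0.91 -0.42]
clock: 12.25
position: [586.6, -123.6, 97.5]
tool_rot: [-2.37, -2.062, 0.0]
wrist_force: [0.1, 0.8, -1.4]
finger_gap: 10.0
t 12.25 pos [ 586.6 -123.6   97.5] xang 82.07 zaxis [-0. -0. -1.] F [ 0.07  0.81 -1.39] T [ 0.063 -0.072 -0.035] gap 10.0 j [ 0.7   0.68 -0.74  1.78  0.56  0.91 -0.42]
```

```bash
for i in 1; do python3 -m handwheel '[{"x":0,"y":0,"z":0.05,"yaw":0},{"x":0,"y":0,"z":0.05,"yaw":0},{"x":0,"y":0,"z":0,"yaw":0}]' >/dev/null;python3 -c "
from h import *
state()";done;  python3 -m handwheel '[{"x":0,"y":0,"z":0.05,"yaw":0},{"x":0,"y":0,"z":0.05,"yaw":0},{"x":0,"y":0,"z":0,"yaw":0}]'>/dev/null;python3 -c "
from h import *
state()"
```

```text
t 12.62 pos [ 586.8 -123.6   96.6] xang 82.07 zaxis [-0. -0. -1.] F [ 0.46  0.18 -0.18] T [ 0.017 -0.01   0.006] gap 9.8 j [ 0.7   0.68 -0.73  1.78  0.56  0.9  -0.42]
t 13.0 pos [ 586.9 -123.7   95.8] xang 82.06 zaxis [ 0. -0. -1.] F [-0.46 -0.64  2.73] T [0.057 0.073 0.055] gap 9.9 j [ 0.7   0.68 -0.73  1.78  0.56  0.9  -0.42]
```

```bash
python3 -m handwheel '[{"x":0,"y":0,"z":0.05,"yaw":0},{"x":0,"y":0,"z":0.05,"yaw":0},{"x":0,"y":0,"z":0,"yaw":0}]' >/dev/null;python3 -c "
from h import *
state()"; python3 look.py 7; python3 - <<'E'
from h import *
k=dict(fx=16,fy=16,interpolation=cv2.INTER_CUBIC)
A=cv2.resize(cv2.imread('pics/side7.png')[180:215,308:355],None,**k)
cv2.imwrite("pics/v7z.png",A)
E
```

```text
t 13.38 pos [ 587.  -123.7   94.9] xang 82.06 zaxis [ 0. -0. -1.] F [-0.48 -1.38  3.49] T [0.165 0.112 0.076] gap 10.1 j [ 0.7   0.68 -0.73  1.78  0.57  0.9  -0.42]
t 13.38 pos [ 587.  -123.7   94.9] xang 82.06 zaxis [ 0. -0. -1.] F [-0.48 -1.38  3.49] T [0.165 0.112 0.076] gap 10.1 j [ 0.7   0.68 -0.73  1.78  0.57  0.9  -0.42]
```

View pics/v7z.png

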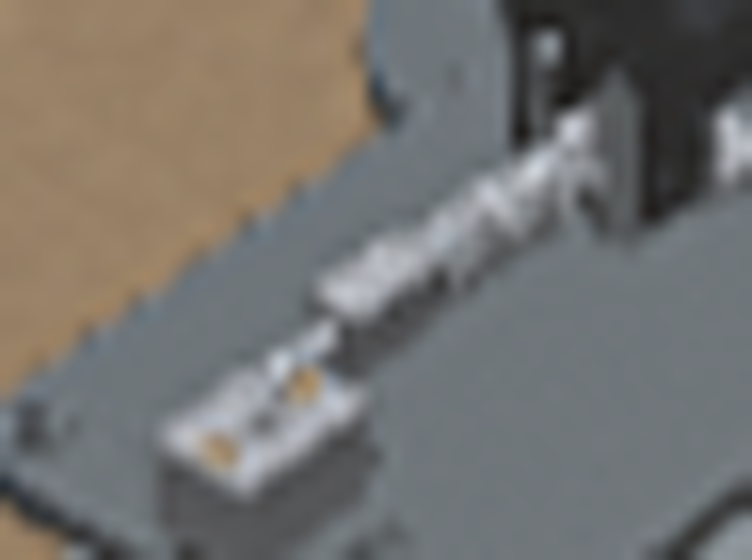

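```bash
python3 -m handwheel '[{"x":-0.4,"y":0.04,"z":0,"yaw":-0.2},{"x":-0.4,"y":0.04,"z":0,"yaw":-0.2},{"x":-0.4,"y":0.04,"z":0,"yaw":-0.2},{"x":-0.4,"y":0.04,"z":0,"yaw":-0.2},{"x":-0.4,"y":0.04,"z":0,"yaw":-0.2},{"x":0,"y":0,"z":0,"yaw":0}]' - 60 ;python3 -c "
from h import *
state()"; python3 look.py 8; python3 - <<'E'
from h import *
k=dict(fx=16,fy=16,interpolation=cv2.INTER_CUBIC)
A=cv2.resize(cv2.imread('pics/side8.png')[175:212,310:360],None,**k)
cv2.imwrite("pics/v8z.png",A)
E
```

```text
clock: 14.22
position: [586.3, -142.4, 94.5]
tool_rot: [-2.35, -2.083, -0.003]
wrist_force: [0.4, 7.0, 2.1]
finger_gap: 9.7
t 14.22 pos [ 586.3 -142.4   94.5] xang 83.1 zaxis [ 0.     0.002 -1.   ] F [0.39 6.99 2.11] T [ 1.759e+00 -2.750e-01  1.000e-03] gap 9.7 j [ 0.73  0.69 -0.74  1.77  0.57  0.91 -0.37]
t 14.22 pos [ 586.3 -142.4   94.5] xang 83.1 zaxis [ 0.     0.002 -1.   ] F [0.39 6.99 2.11] T [ 1.759e+00 -2.750e-01  1.000e-03] gap 9.7 j [ 0.73  0.69 -0.74  1.77  0.57  0.91 -0.37]
```

View pics/v8z.png

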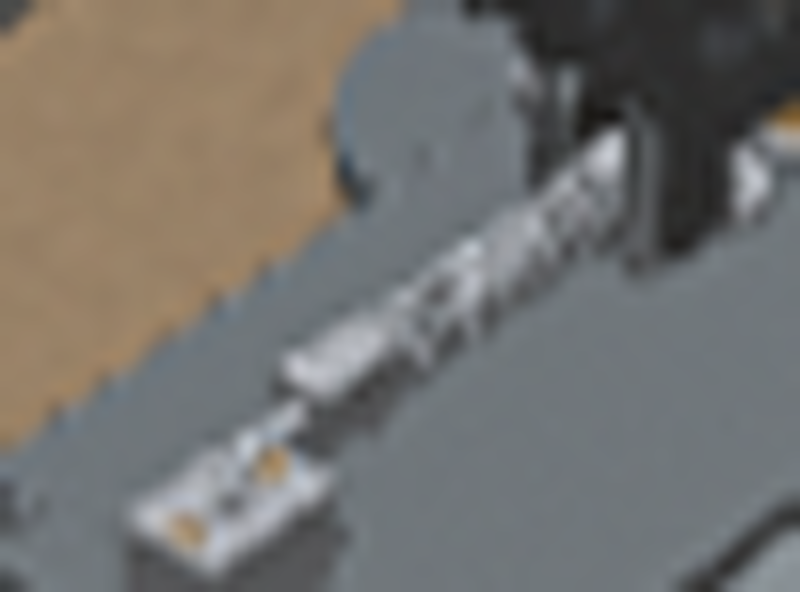

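```bash
python3 -m handwheel '[{"x":0,"y":0,"z":0,"yaw":0},{"x":-0.2,"y":0,"z":-0.1,"yaw":0},{"x":-0.2,"y":0,"z":-0.1,"yaw":0},{"x":-0.2,"y":0,"z":-0.1,"yaw":0},{"x":-0.2,"y":0,"z":-0.1,"yaw":0},{"x":-0.2,"y":0,"z":-0.1,"yaw":0},{"x":0,"y":0,"z":0,"yaw":0}]' - 30 ;python3 -c "
from h import *
state()"; python3 look.py 9; python3 - <<'E'
from h import *
k=dict(fx=16,fy=16,interpolation=cv2.INTER_CUBIC)
A=cv2.resize(cv2.imread('pics/side9.png')[175:212,310:360],None,**k)
cv2.imwrite("pics/v9z.png",A)
E
```

```text
clock: 15.2
position: [584.5, -151.6, 98.5]
tool_rot: [-2.348, -2.083, -0.002]
wrist_force: [2.9, 8.6, -4.8]
finger_gap: 10.0
t 15.2 pos [ 584.5 -151.6   98.5] xang 83.14 zaxis [-0.001  0.003 -1.   ] F [ 2.87  8.61 -4.75] T [ 1.365 -0.479 -0.236] gap 10.0 j [ 0.75  0.68 -0.74  1.77  0.56  0.92 -0.35]
t 15.2 pos [ 584.5 -151.6   98.5] xang 83.14 zaxis [-0.001  0.003 -1.   ] F [ 2.87  8.61 -4.75] T [ 1.365 -0.479 -0.236] gap 10.0 j [ 0.75  0.68 -0.74  1.77  0.56  0.92 -0.35]
```

View pics/v9z.png

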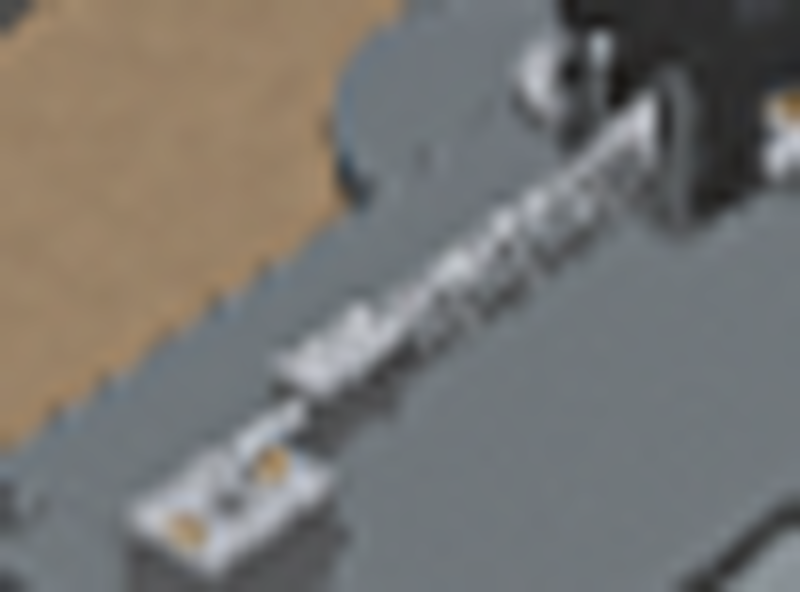

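```bash
python3 -m handwheel '[{"x":-0.2,"y":0,"z":-0.1,"yaw":0},{"x":-0.2,"y":0,"z":-0.1,"yaw":0},{"x":-0.2,"y":0.02,"z":-0.1,"yaw":0},{"x":-0.2,"y":0.02,"z":-0.1,"yaw":0},{"x":0,"y":0,"z":0,"yaw":0}]' - 25 ;python3 -c "
from h import *
state()"; python3 look.py 10; python3 - <<'E'
from h import *
k=dict(fx=16,fy=16,interpolation=cv2.INTER_CUBIC)
A=cv2.resize(cv2.imread('pics/side10.png')[170:207,315:365],None,**k)
cv2.imwrite("pics/v10z.png",A)
E
```

```text
clock: 15.92
position: [583.6, -158.8, 102.1]
tool_rot: [-2.347, -2.083, -0.002]
wrist_force: [3.3, 9.8, -5.7]
finger_gap: 9.9
t 15.93 pos [ 583.6 -158.8  102.1] xang 83.18 zaxis [-0.002  0.004 -1.   ] F [ 3.34  9.77 -5.69] T [ 1.427 -0.563 -0.233] gap 9.9 j [ 0.76  0.68 -0.74  1.76  0.56  0.92 -0.34]
t 15.93 pos [ 583.6 -158.8  102.1] xang 83.18 zaxis [-0.002  0.004 -1.   ] F [ 3.34  9.77 -5.69] T [ 1.427 -0.563 -0.233] gap 9.9 j [ 0.76  0.68 -0.74  1.76  0.56  0.92 -0.34]
```

View pics/v10z.png

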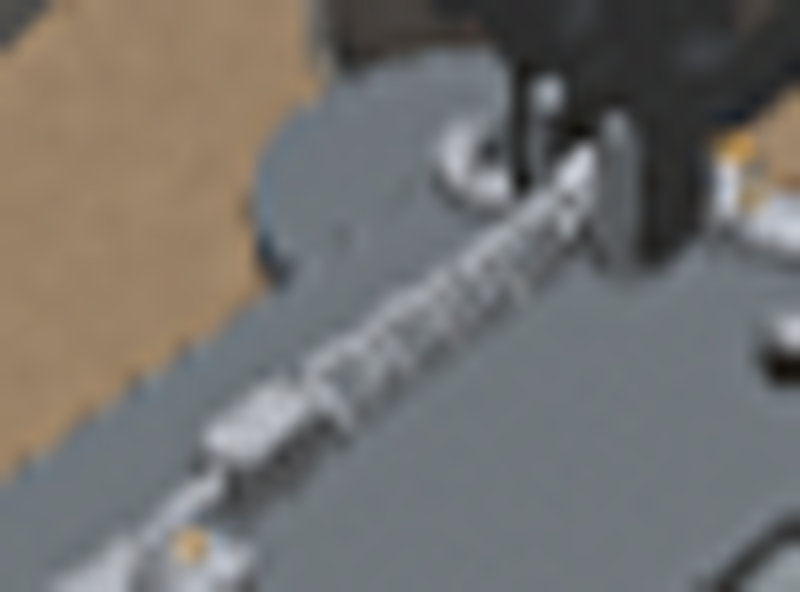

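```bash
python3 - <<'E'
from h import *
k=dict(fx=16,fy=16,interpolation=cv2.INTER_CUBIC)
L=[cv2.resize(cv2.imread(f'pics/side{i}.png')[192:212,314:330],None,**k) for i in (8,9,10)]
cv2.imwrite("pics/cmp.png",np.hstack(L))
E
```

```text
(no output)
```

View pics/cmp.png

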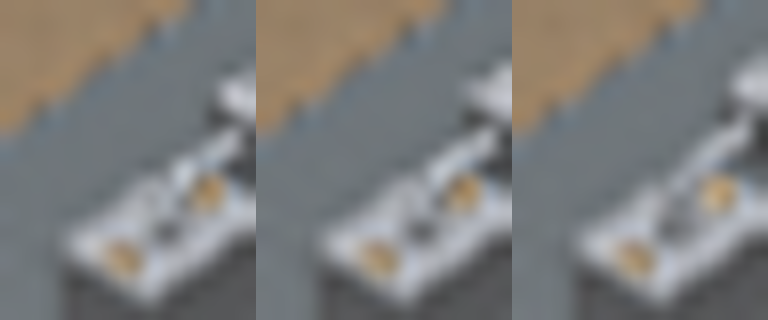

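```bash
python3 -m handwheel '[{"x":0.15,"y":0,"z":0,"yaw":0},{"x":0.15,"y":0,"z":0,"yaw":0},{"x":0,"y":0,"z":-0.1,"yaw":0},{"x":0,"y":0,"z":-0.1,"yaw":0},{"x":0,"y":0,"z":-0.1,"yaw":0},{"x":0,"y":0,"z":0,"yaw":0}]' - 20 ;python3 look.py 11; python3 - <<'E'
from h import *
k=dict(fx=16,fy=16,interpolation=cv2.INTER_CUBIC)
A=cv2.resize(cv2.imread('pics/side11.png')[170:207,315:365],None,**k)
cv2.imwrite("pics/v11z.png",A)
E
```

```text
clock: 16.77
position: [583.9, -156.0, 105.0]
tool_rot: [-2.347, -2.083, -0.002]
wrist_force: [2.9, 9.5, -6.6]
finger_gap: 10.5
t 16.77 pos [ 583.9 -156.   105. ] xang 83.19 zaxis [-0.002  0.004 -1.   ] F [ 2.95  9.52 -6.61] T [ 1.2   -0.587 -0.189] gap 10.5 j [ 0.76  0.68 -0.75  1.76  0.56  0.93 -0.34]
```

View pics/v11z.png

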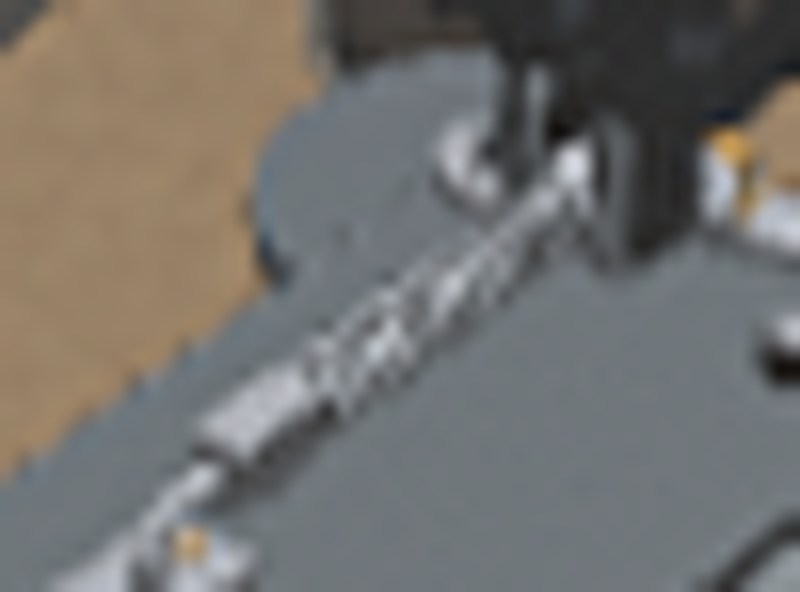

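```bash
python3 - <<'E'
from h import *
k=dict(fx=16,fy=16,interpolation=cv2.INTER_CUBIC)
h=np.array([600.8,-24.65]); d=-np.array([.122,.9925])
def pt(x,z,l,t):
    c,s=np.cos(t),np.sin(t); X=x*c-z*s+1; Z=x*s+z*c+80+l
    return np.r_[h+d*X,Z]
for l,t in((0,0),(0,.03),(2,.03),(4,.03),(0,.07),(3,.05),(6,0.05)):
    print(l,t,[proj("side",pt(x,z,l,t))[0].round(1).tolist() for x,z in((0,20),(18,28),(30,28))])
for i in(8,9,10,11):
  A=cv2.resize(cv2.imread(f'pics/side{i}.png')[182:212,312:342],None,fx=13,fy=13,interpolation=cv2.INTER_CUBIC)
  if i in(8,): B=A
  if i==11: cv2.imwrite("pics/c811.png",np.hstack([B,A]))
E
```

```text
0 0 [[324.3, 202.9], [328.3, 197.7], [330.9, 195.8]]
0 0.03 [[324.1, 203.0], [328.1, 197.7], [330.8, 195.7]]
2 0.03 [[324.1, 202.4], [328.1, 197.2], [330.8, 195.1]]
4 0.03 [[324.1, 201.9], [328.1, 196.6], [330.8, 194.6]]
0 0.07 [[323.9, 203.1], [327.8, 197.7], [330.5, 195.5]]
3 0.05 [[324.0, 202.2], [328.0, 196.9], [330.6, 194.8]]
6 0.05 [[324.0, 201.4], [328.0, 196.0], [330.6, 193.9]]
```

View pics/c811.png

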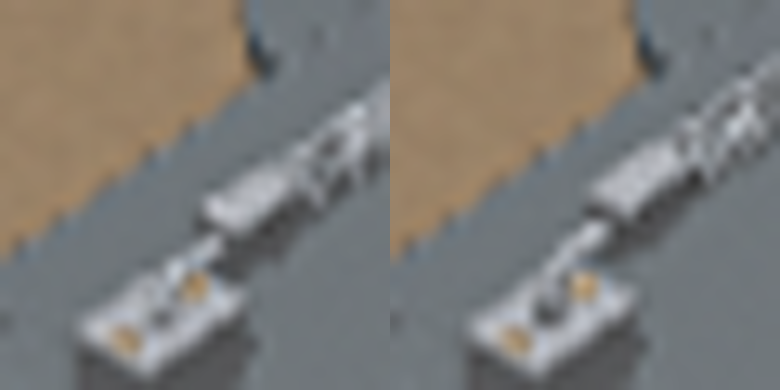

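```bash
python3 -m handwheel '[{"x":0,"y":0,"z":-0.1,"yaw":0},{"x":0,"y":0,"z":-0.1,"yaw":0},{"x":0,"y":0,"z":-0.1,"yaw":0},{"x":0,"y":0,"z":-0.1,"yaw":0},{"x":0,"y":0,"z":0,"yaw":0}]' - 20 ;python3 look.py 12; python3 - <<'E'
from h import *
A=cv2.resize(cv2.imread('pics/side12.png')[162:214,312:372],None,fx=13,fy=11,interpolation=cv2.INTER_CUBIC)
cv2.imwrite("pics/v12z.png",A)
A=cv2.resize(cv2.imread('pics/top12.png')[180:220,310:400],None,fx=8,fy=8,interpolation=cv2.INTER_CUBIC)
cv2.imwrite("pics/v12t.png",A)
E
```

```text
clock: 17.5
position: [583.9, -156.0, 109.1]
tool_rot: [-2.347, -2.083, -0.002]
wrist_force: [2.5, 8.3, -5.2]
finger_gap: 9.9
t 17.5 pos [ 583.9 -156.   109.1] xang 83.19 zaxis [-0.002  0.004 -1.   ] F [ 2.51  8.31 -5.16] T [ 1.31  -0.538 -0.198] gap 9.9 j [ 0.76  0.67 -0.75  1.76  0.55  0.93 -0.33]
```

View pics/v12z.png

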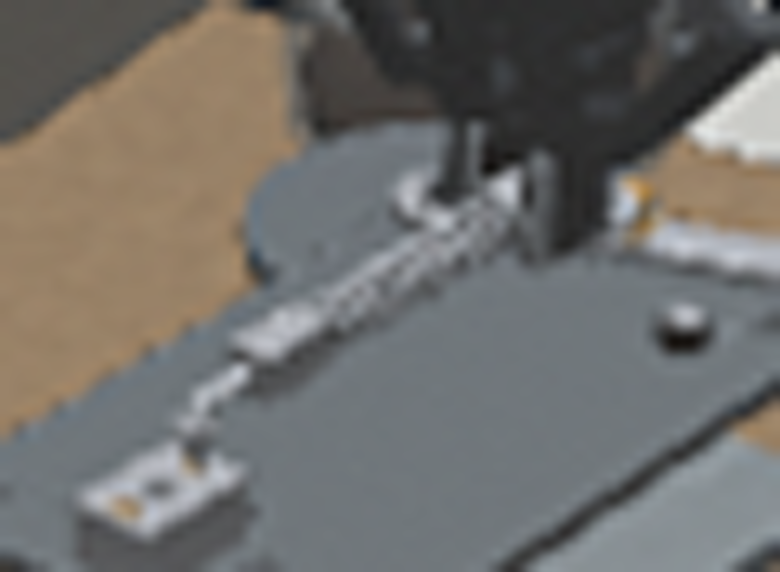

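View pics/v12t.png

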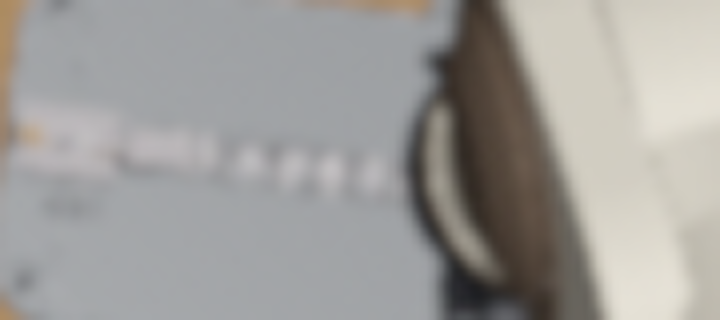

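```bash
python3 - <<'E'
from h import *
A=cv2.resize(cv2.imread('pics/side12.png')[186:212,314:344],None,fx=24,fy=22,interpolation=cv2.INTER_LANCZOS4)
cv2.imwrite("pics/v12zz.png",A)
E
```

```text
(no output)
```

View pics/v12zz.png

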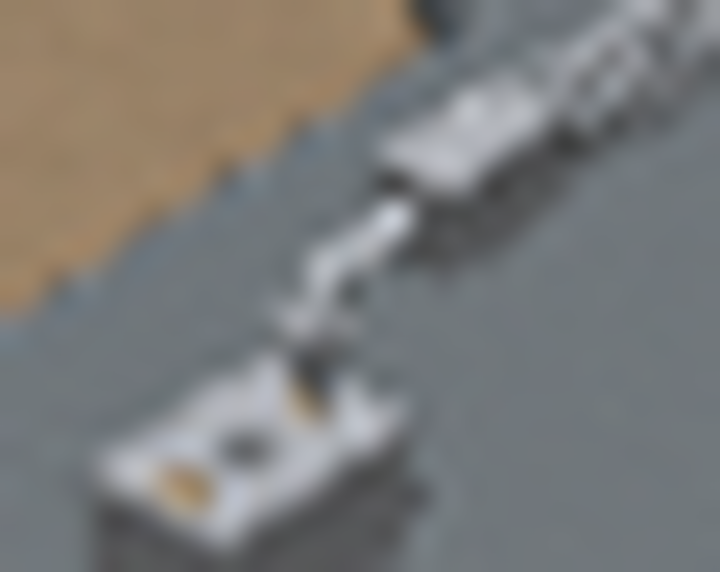

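```bash
python3 look.py 13; python3 - <<'E'
from h import *
state()
A=cv2.resize(cv2.imread('pics/side13.png')[162:214,312:372],None,fx=13,fy=11,interpolation=cv2.INTER_CUBIC)
cv2.imwrite("pics/v13z.png",A)
E
```

```text
t 17.6 pos [ 583.7 -157.9  109.3] xang 83.16 zaxis [-0.002  0.001 -1.   ] F [-0.26  0.16 -1.59] T [-0.046  0.014  0.035] gap 9.7 j [ 0.77  0.67 -0.75  1.76  0.55  0.94 -0.33]
t 17.7 pos [ 583.6 -160.3  109.7] xang 83.03 zaxis [-0.002 -0.002 -1.   ] F [ 0.02 -0.43 -0.41] T [-0.008 -0.026 -0.047] gap 10.1 j [ 0.77  0.67 -0.75  1.76  0.55  0.94 -0.33]
```

View pics/v13z.png

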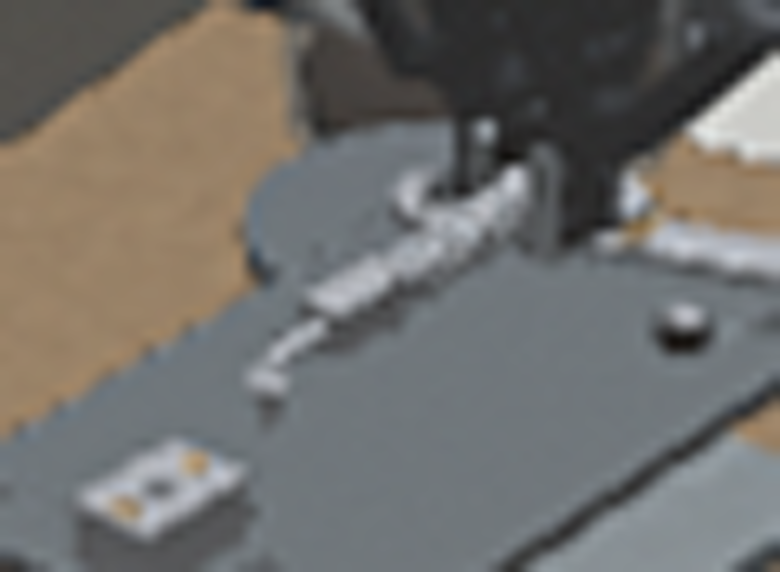

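```bash
python3 - <<'E'
from h import *
s,M=state()
for pos in (s["position"],np.array([583.65,-159,109.5])):
  for t in (0,.03,.06,.09,.12):
    tip=pos+(100*np.cos(t)+4*np.sin(t))*M[:,0]+[0,0,-16-100*np.sin(t)]
    print(t,tip.round(1),proj("side",tip).round(1), "elbow",proj("side",tip+[0,0,20]).round(1),"blk30",proj("side",tip-30*M[:,0]+[0,0,28+30*t]).round(1))
A=cv2.resize(cv2.imread('pics/side13.png')[178:204,324:354],None,fx=24,fy=22,interpolation=cv2.INTER_LANCZOS4)
cv2.imwrite("pics/v13zz.png",A)
E
```

```text
t 17.7 pos [ 583.6 -160.3  109.7] xang 83.03 zaxis [-0.002 -0.002 -1.   ] F [ 0.02 -0.43 -0.41] T [-0.008 -0.026 -0.047] gap 10.1 j [ 0.77  0.67 -0.75  1.76  0.55  0.94 -0.33]
0 [595.7 -61.   93.5] [[332.3 199. ]] elbow [[332.4 193.4]] blk30 [[338.9 186.5]]
0.03 [595.7 -61.   90.5] [[332.3 199.8]] elbow [[332.4 194.3]] blk30 [[338.9 187.1]]
0.06 [595.7 -61.   87.5] [[332.3 200.6]] elbow [[332.3 195.1]] blk30 [[338.9 187.7]]
0.09 [595.7 -61.1  84.5] [[332.3 201.4]] elbow [[332.4 195.9]] blk30 [[338.9 188.2]]
0.12 [595.7 -61.3  81.5] [[332.3 202.2]] elbow [[332.4 196.7]] blk30 [[338.9 188.8]]
0 [595.8 -59.7  93.3] [[332.  199.2]] elbow [[332.1 193.7]] blk30 [[338.6 186.7]]
0.03 [595.8 -59.7  90.3] [[332.  200.1]] elbow [[332.1 194.5]] blk30 [[338.6 187.3]]
0.06 [595.8 -59.7  87.3] [[332.  200.9]] elbow [[332.1 195.4]] blk30 [[338.6 187.9]]
0.09 [595.8 -59.8  84.3] [[332.  201.7]] elbow [[332.1 196.2]] blk30 [[338.6 188.5]]
0.12 [595.8 -60.   81.3] [[332.  202.4]] elbow [[332.1 197. ]] blk30 [[338.6 189. ]]
```

View pics/v13zz.png

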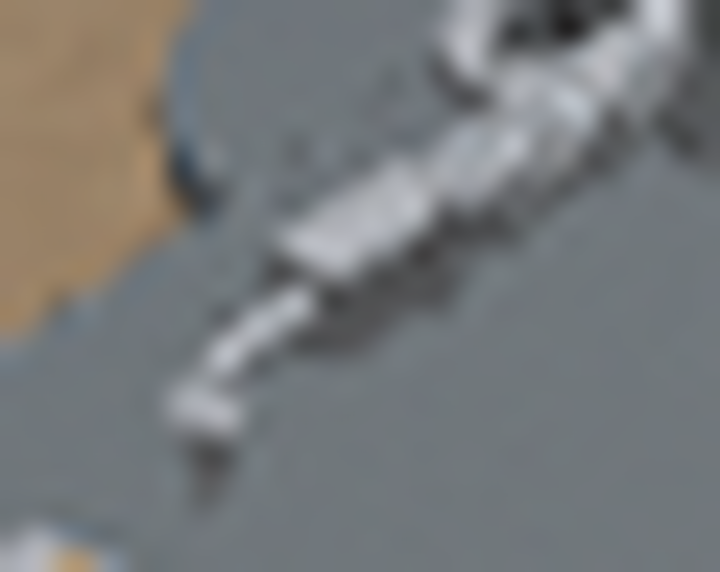

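```bash
python3 - <<'E'
from h import *
print("stub top",pix_z("top",300+318/4.4-.5,150+299/4.4-.5,82),"side",pix_z("side",290+373/5-.5,160+157/5-.5,82))
for c in("top","side"):
    d=np.load(f"pics/{c}0.npy"); P=cloud(c,d)
    for n,q in (("stub",(546,-166,80)),("arm75",(549.5,-203,78)),("hub",(624,-191,80)),("grip",(487,-216,80)),("post",(579.5,-198.5,92))):
        u,v=proj(c,q)[0].round().astype(int); print(c,n,(u,v),P[v-2:v+3,u-2:u+3,2].round(0).tolist())
E
```

```text
stub top [ 548.18165994 -168.57760683   82.        ] side [ 543.83951663 -160.45200358   82.        ]
top stub (np.int64(371), np.int64(218)) [[71.0, 73.0, 75.0, 79.0, 71.0], [70.0, 76.0, 78.0, 83.0, 76.0], [75.0, 81.0, 76.0, 79.0, 82.0], [72.0, 77.0, 81.0, 83.0, 80.0], [71.0, 75.0, 78.0, 79.0, 78.0]]
top arm75 (np.int64(384), np.int64(217)) [[74.0, 81.0, 76.0, 81.0, 77.0], [70.0, 76.0, 80.0, 77.0, 74.0], [70.0, 79.0, 79.0, 78.0, 80.0], [71.0, 76.0, 79.0, 78.0, 81.0], [71.0, 78.0, 79.0, 78.0, 80.0]]
top hub (np.int64(380), np.int64(189)) [[80.0, 83.0, 80.0, 85.0, 82.0], [78.0, 86.0, 82.0, 85.0, 82.0], [82.0, 81.0, 82.0, 82.0, 80.0], [82.0, 85.0, 84.0, 85.0, 84.0], [81.0, 78.0, 81.0, 86.0, 83.0]]
top grip (np.int64(390), np.int64(241)) [[91.0, 90.0, 90.0, 90.0, 95.0], [90.0, 95.0, 91.0, 93.0, 92.0], [91.0, 95.0, 91.0, 93.0, 93.0], [90.0, 91.0, 90.0, 94.0, 94.0], [87.0, 89.0, 90.0, 90.0, 90.0]]
top post (np.int64(384), np.int64(206)) [[80.0, 77.0, 89.0, 88.0, 78.0], [79.0, 93.0, 94.0, 93.0, 92.0], [81.0, 92.0, 95.0, 95.0, 91.0], [82.0, 91.0, 92.0, 93.0, 87.0], [77.0, 81.0, 81.0, 81.0, 
[... 315 characters left out ...]
 [77.0, 78.0, 77.0, 78.0, 78.0], [74.0, 73.0, 76.0, 78.0, 78.0], [69.0, 69.0, 72.0, 72.0, 72.0]]
side hub (np.int64(346), np.int64(179)) [[78.0, 83.0, 81.0, 83.0, 81.0], [77.0, 81.0, 81.0, 80.0, 82.0], [80.0, 82.0, 80.0, 81.0, 83.0], [80.0, 81.0, 77.0, 80.0, 77.0], [77.0, 79.0, 78.0, 76.0, 78.0]]
side grip (np.int64(389), np.int64(188)) [[89.0, 92.0, 93.0, 90.0, 91.0], [85.0, 88.0, 89.0, 88.0, 92.0], [86.0, 87.0, 87.0, 85.0, 85.0], [82.0, 85.0, 85.0, 84.0, 84.0], [76.0, 79.0, 80.0, 82.0, 82.0]]
side post (np.int64(360), np.int64(179)) [[66.0, 69.0, 69.0, 15.0, 0.0], [72.0, 67.0, 91.0, 92.0, -1.0], [68.0, 92.0, 91.0, 88.0, -0.0], [71.0, 69.0, 90.0, 90.0, 68.0], [80.0, 79.0, 80.0, 80.0, 79.0]]
```

```bash
python3 -m handwheel '[{"x":0,"y":0,"z":-1,"yaw":0},{"x":0,"y":0,"z":-1,"yaw":0},{"x":0,"y":1.0,"z":0,"yaw":0},{"x":0,"y":1.4,"z":0,"yaw":0},{"x":-0.1,"y":1.4,"z":0,"yaw":0},{"x":0,"y":0.57,"z":0.5,"yaw":0},{"x":0,"y":0,"z":1,"yaw":0},{"x":0,"y":0,"z":0.8,"yaw":0},{"x":0,"y":0,"z":0,"yaw":0}]' - 60; python3 look.py 14; python3 - <<'E'
from h import *
togo([626.9,-166.7,97])
A=cv2.resize(cv2.imread('pics/side14.png')[150:210,312:400],None,fx=9,fy=9,interpolation=cv2.INTER_CUBIC)
cv2.imwrite("pics/v14z.png",A)
E
```

```text
clock: 18.82
position: [626.7, -164.8, 106.2]
tool_rot: [-2.35, -2.082, 0.002]
wrist_force: [-0.8, -0.1, -1.6]
finger_gap: 9.8
t 18.82 pos [ 626.7 -164.8  106.2] xang 83.08 zaxis [-0.003  0.001 -1.   ] F [-0.76 -0.07 -1.64] T [-0.044 -0.045  0.025] gap 9.8 j [ 0.72  0.74 -0.73  1.65  0.57  0.98 -0.33]
t 18.93 pos [ 627.7 -164.8  107.5] xang 83.07 zaxis [-0.  0. -1.] F [-0.6   0.15 -1.14] T [0.022 0.011 0.004] gap 9.5 j [ 0.72  0.74 -0.73  1.65  0.57  0.98 -0.33]
tool shift cm [-0.2  -0.06  1.05]
```

View pics/v14z.png

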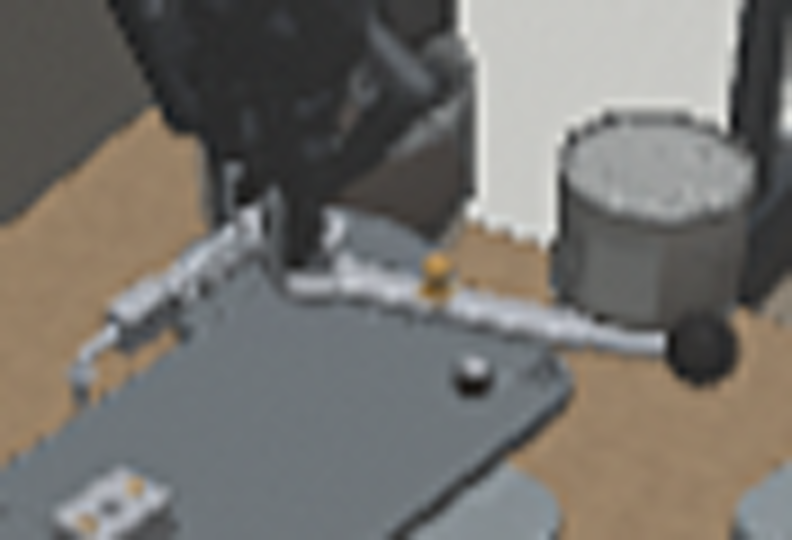

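```bash
python3 -m handwheel '[{"x":-0.2,"y":-0.06,"z":0.3,"yaw":0},{"x":0,"y":0,"z":0.3,"yaw":0},{"x":0,"y":0,"z":0.2,"yaw":0},{"x":0,"y":0,"z":0.1,"yaw":0},{"x":0,"y":0,"z":0,"yaw":0}]'; python3 -m handwheel '[{"x":0,"y":0,"z":0.1,"yaw":0},{"x":0,"y":0,"z":0,"yaw":0}]'; python3 -c "
from h import *
state()"
```

```text
clock: 19.55
position: [627.2, -166.7, 98.6]
tool_rot: [2.352, 2.083, 0.0]
wrist_force: [0.0, -0.1, -1.2]
finger_gap: 10.0
clock: 19.8
position: [627.4, -166.7, 98.2]
tool_rot: [2.351, 2.083, 0.0]
wrist_force: [-1.4, 0.8, 3.2]
finger_gap: 10.2
t 19.8 pos [ 627.4 -166.7   98.2] xang 83.07 zaxis [ 0. -0. -1.] F [-1.41  0.77  3.15] T [-0.048  0.404 -0.099] gap 10.2 j [ 0.72  0.75 -0.72  1.65  0.58  0.97 -0.33]
```

```bash
python3 -m handwheel '[{"x":0,"y":0,"z":0,"yaw":0},{"x":0,"y":0,"z":0,"yaw":0},{"x":0,"y":0,"z":0,"yaw":0}]' 0.78 20; python3 look.py 15; python3 - <<'E'
from h import *
A=cv2.resize(cv2.imread('pics/side15.png')[150:210,312:400],None,fx=9,fy=9,interpolation=cv2.INTER_CUBIC)
cv2.imwrite("pics/v15z.png",A)
E
```

```text
clock: 20.18
position: [627.1, -166.8, 97.5]
tool_rot: [-2.352, -2.083, -0.0]
wrist_force: [-0.5, -0.9, 0.5]
finger_gap: 18.9
t 20.18 pos [ 627.1 -166.8   97.5] xang 83.06 zaxis [-0.  0. -1.] F [-0.46 -0.86  0.54] T [ 0.021 -0.005  0.003] gap 18.9 j [ 0.72  0.75 -0.72  1.65  0.58  0.97 -0.33]
```

View pics/v15z.png

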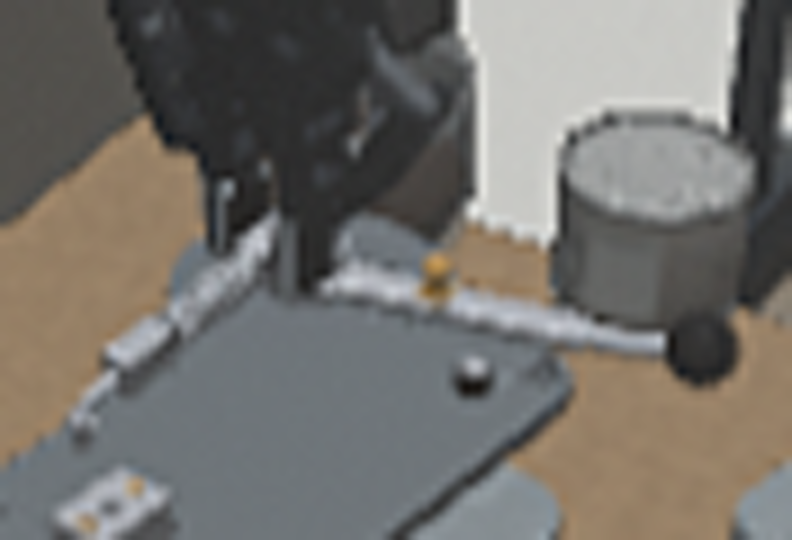

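```bash
python3 -m handwheel '[{"x":0,"y":0,"z":0,"yaw":0},{"x":0,"y":0,"z":0,"yaw":0},{"x":0,"y":0,"z":0,"yaw":0},{"x":0,"y":0,"z":-1,"yaw":0},{"x":0,"y":0,"z":-1.5,"yaw":0},{"x":0,"y":0,"z":-1.5,"yaw":0},{"x":0,"y":0,"z":0,"yaw":0},{"x":0,"y":0,"z":0,"yaw":0}]' 1 110; python3 look.py 16; python3 - <<'E'
from h import *
A=cv2.resize(cv2.imread('pics/side16.png')[140:200,312:372],None,fx=10,fy=10,interpolation=cv2.INTER_CUBIC)
cv2.imwrite("pics/v16z.png",A)
s,M=state()
for L in (98,100,102):
  for t in (0.06,.09,.12):
    tip=s["position"]+(L*np.cos(t)+4*np.sin(t))*M[:,0]+[0,0,-16-100*np.sin(t)]
    print(L,t,tip.round(1),proj("side",tip).round(1), "sh",proj("side",tip+[0,0,13]).round(1),"blk30",proj("side",tip-30*M[:,0]+[0,0,28+30*t]).round(1))
E
```

```text
clock: 21.28
position: [627.0, -167.0, 137.7]
tool_rot: [2.352, 2.083, -0.0]
wrist_force: [-0.7, -0.5, -0.7]
finger_gap: 9.6
t 21.27 pos [ 627.  -167.   137.7] xang 83.06 zaxis [-0. -0. -1.] F [-0.68 -0.52 -0.68] T [-0.033 -0.023 -0.008] gap 9.6 j [ 0.74  0.7  -0.75  1.63  0.54  1.03 -0.3 ]
t 21.38 pos [ 626.6 -166.9  137.1] xang 83.06 zaxis [-0.001  0.    -1.   ] F [-0.18 -0.52 -1.03] T [-0.017  0.02  -0.05 ] gap 9.6 j [ 0.74  0.7  -0.75  1.63  0.54  1.03 -0.3 ]
98 0.06 [638.5 -69.5 115.1] [[321.5 186.8]] sh [[321.5 183.2]] blk30 [[328.1 174. ]]
98 0.09 [638.5 -69.6 112.1] [[321.6 187.7]] sh [[321.5 184. ]] blk30 [[328.1 174.6]]
98 0.12 [638.5 -69.8 109.1] [[321.6 188.4]] sh [[321.6 184.8]] blk30 [[328.1 175.1]]
100 0.06 [638.7 -67.5 115.1] [[321.1 187.1]] sh [[321.1 183.5]] blk30 [[327.7 174.3]]
100 0.09 [638.7 -67.6 112.1] [[321.1 188. ]] sh [[321.1 184.3]] blk30 [[327.7 174.9]]
100 0.12 [638.7 -67.8 109.1] [[321.2 188.8]] sh [[321.2 185.1]] blk30 [[327.7 175.4]]
102 0.06 [639.  -65.6 115.1] [[320.7 187.5]] sh [[320.6 183.8]] blk30 [[327.2 174.6]]
102 0.09 [639.  -65.7 112.1] [[320.7 188.3]] sh [[320.7 184.6]] blk30 [[327.2 175.2]]
102 0.12 [638.9 -65.9 109.1] [[320.7 189.1]] sh [[320.7 185.4]] blk30 [[327.3 175.7]]
```

View pics/v16z.png

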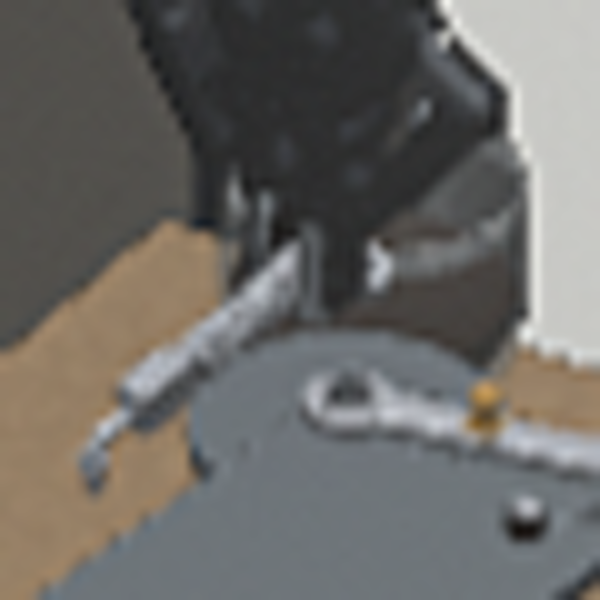

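```bash
python3 -m handwheel '[{"x":0.5,"y":-0.6,"z":0,"yaw":0},{"x":1.0,"y":-1.1,"z":0,"yaw":0},{"x":1.0,"y":-1.1,"z":0,"yaw":0},{"x":1.0,"y":-1.1,"z":0,"yaw":0},{"x":0.3,"y":-0.38,"z":0.5,"yaw":0},{"x":0,"y":0,"z":0.5,"yaw":0},{"x":0,"y":0,"z":0.2,"yaw":0},{"x":0,"y":0,"z":0,"yaw":0},{"x":0,"y":0,"z":0,"yaw":0}]'; python3 look.py 17; python3 - <<'E'
from h import *
togo([588.7,-124.0,121])
s,M=state()
tip=s["position"]+100*M[:,0]+[0,0,-25]; print(tip,proj("side",tip),proj("side",[600.8,-24.65,92]))
A=cv2.resize(cv2.imread('pics/side17.png')[187:217,308:333],None,fx=18,fy=18,interpolation=cv2.INTER_CUBIC)
cv2.imwrite("pics/v17z.png",A)
E
```

```text
clock: 22.5
position: [589.5, -124.2, 125.6]
tool_rot: [2.352, 2.082, 0.0]
wrist_force: [-0.7, 0.1, -2.0]
finger_gap: 9.3
t 22.5 pos [ 589.5 -124.2  125.6] xang 83.04 zaxis [ 0.  0. -1.] F [-0.72  0.11 -2.  ] T [-0.087 -0.075 -0.046] gap 9.3 j [ 0.72  0.65 -0.76  1.76  0.54  0.96 -0.38]
t 22.6 pos [ 589.5 -124.   125.7] xang 83.05 zaxis [ 0.  0. -1.] F [ 0.51  0.01 -0.43] T [-0.031  0.014 -0.013] gap 9.5 j [ 0.72  0.65 -0.76  1.76  0.54  0.96 -0.38]
tool shift cm [-0.01 -0.08  0.47]
t 22.6 pos [ 589.5 -124.   125.7] xang 83.05 zaxis [ 0.  0. -1.] F [ 0.51  0.01 -0.43] T [-0.031  0.014 -0.013] gap 9.5 j [ 0.72  0.65 -0.76  1.76  0.54  0.96 -0.38]
[601.56445054 -24.77234093 100.72470515] [[323.82495205 202.75558699]] [[324.02937356 205.28043397]]
```

View pics/v17z.png

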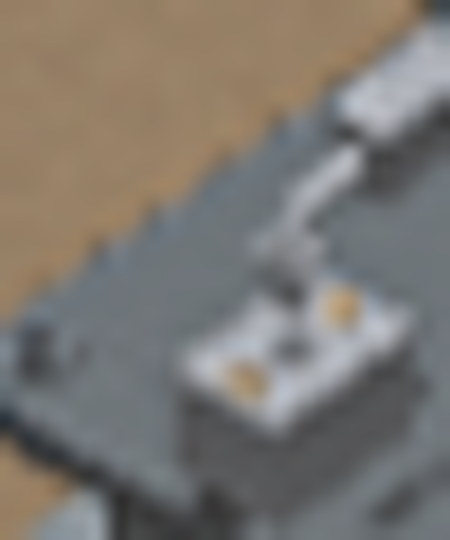

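```bash
python3 -m handwheel '[{"x":-0.03,"y":-0.08,"z":0.3,"yaw":0},{"x":0,"y":0,"z":0.3,"yaw":0},{"x":0,"y":0,"z":0.2,"yaw":0},{"x":0,"y":0,"z":0.1,"yaw":0},{"x":0,"y":0,"z":0.1,"yaw":0},{"x":0,"y":0,"z":0,"yaw":0}]'; python3 -c "
from h import *
state()";python3 -m handwheel '[{"x":0,"y":0,"z":0.1,"yaw":0},{"x":0,"y":0,"z":0.1,"yaw":0},{"x":0,"y":0,"z":0,"yaw":0}]' >/dev/null; python3 -c "
from h import *
state()"
```

```text
clock: 23.35
position: [588.5, -123.9, 115.6]
tool_rot: [-2.352, -2.083, -0.0]
wrist_force: [1.2, 1.6, -0.9]
finger_gap: 9.6
t 23.35 pos [ 588.5 -123.9  115.6] xang 83.07 zaxis [ 0.  0. -1.] F [ 1.17  1.62 -0.87] T [ 0.18  -0.015 -0.057] gap 9.6 j [ 0.72  0.66 -0.76  1.77  0.55  0.94 -0.39]
t 23.73 pos [ 588.4 -124.   113.6] xang 83.07 zaxis [ 0.  0. -1.] F [0.67 1.01 1.03] T [ 0.188 -0.109 -0.047] gap 9.7 j [ 0.72  0.66 -0.75  1.77  0.55  0.94 -0.39]
```

```bash
python3 -m handwheel '[{"x":0.03,"y":0.02,"z":0.1,"yaw":0},{"x":0,"y":0,"z":0.1,"yaw":0},{"x":0,"y":0,"z":0.1,"yaw":0},{"x":0,"y":0,"z":0,"yaw":0}]' >/dev/null; python3 -c "
from h import *
state()";python3 -m handwheel '[{"x":0,"y":0,"z":0.1,"yaw":0},{"x":0,"y":0,"z":0.1,"yaw":0},{"x":0,"y":0,"z":0,"yaw":0}]' >/dev/null; python3 -c "
from h import *
state()"
```

```text
t 24.23 pos [ 588.6 -123.9  110.5] xang 83.07 zaxis [-0.  0. -1.] F [-0.11  0.16 -0.66] T [ 0.085 -0.002 -0.027] gap 9.6 j [ 0.71  0.66 -0.75  1.77  0.55  0.93 -0.39]
t 24.6 pos [ 588.6 -123.9  108.6] xang 83.06 zaxis [-0. -0. -1.] F [0.3  0.68 0.45] T [ 0.062 -0.065 -0.038] gap 9.4 j [ 0.71  0.67 -0.75  1.77  0.55  0.93 -0.4 ]
```

```bash
python3 -m handwheel '[{"x":0,"y":0,"z":0.1,"yaw":0},{"x":0,"y":0,"z":0.1,"yaw":0},{"x":0,"y":0,"z":0,"yaw":0}]' >/dev/null; python3 -c "
from h import *
state()";python3 -m handwheel '[{"x":0,"y":0,"z":0.1,"yaw":0},{"x":0,"y":0,"z":0.05,"yaw":0},{"x":0,"y":0,"z":0,"yaw":0}]' >/dev/null; python3 -c "
from h import *
state()"
```

```text
t 24.98 pos [ 588.8 -124.1  106.9] xang 83.06 zaxis [ 0. -0. -1.] F [-0.22 -1.25  2.46] T [0.204 0.106 0.101] gap 9.7 j [ 0.71  0.67 -0.75  1.77  0.56  0.92 -0.4 ]
t 25.35 pos [ 588.9 -124.2  105.5] xang 83.05 zaxis [ 0.001 -0.    -1.   ] F [-1.19 -1.28  4.62] T [0.255 0.21  0.095] gap 9.7 j [ 0.71  0.67 -0.75  1.77  0.56  0.92 -0.4 ]
```

```bash
python3 -m handwheel '[{"x":-0.2,"y":0,"z":0,"yaw":0},{"x":-0.3,"y":0,"z":0,"yaw":0},{"x":-0.4,"y":0,"z":0,"yaw":0},{"x":-0.4,"y":0,"z":0,"yaw":0},{"x":0,"y":0,"z":0.05,"yaw":0},{"x":0,"y":0,"z":0,"yaw":0}]'; python3 look.py 18; python3 - <<'E'
from h import *
A=cv2.resize(cv2.imread('pics/side18.png')[165:213,312:372],None,fx=12,fy=12,interpolation=cv2.INTER_CUBIC)
cv2.imwrite("pics/v18z.png",A)
E
```

```text
clock: 26.1
position: [587.5, -135.6, 104.9]
tool_rot: [-2.351, -2.083, -0.003]
wrist_force: [0.6, 6.0, 5.0]
finger_gap: 9.8
t 26.1 pos [ 587.5 -135.6  104.9] xang 83.09 zaxis [ 0.001  0.002 -1.   ] F [0.57 5.98 5.05] T [ 2.001 -0.172  0.082] gap 9.8 j [ 0.73  0.67 -0.75  1.77  0.56  0.92 -0.38]
```

View pics/v18z.png

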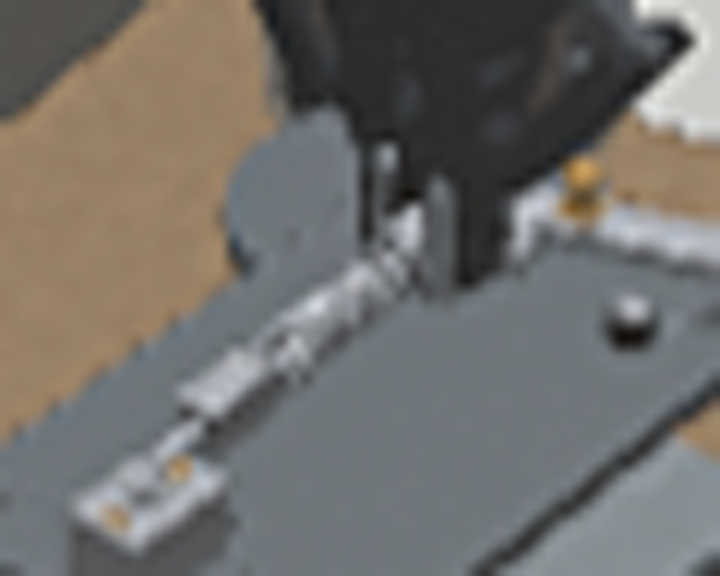

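```bash
python3 - <<'E'
from h import *
H=[600.8,-24.65,92]
bs=np.array([323.8,205.7])-proj("side",H)[0]; bt=np.array([317.95,197.0])-proj("top",H)[0]; print(bs,bt)
# post head centroid by brass colour
def brass(f,box):
    a=cv2.imread(f); x0,y0,x1,y1=box; lab=cv2.cvtColor(a,cv2.COLOR_BGR2HSV).astype(float)[y0:y1,x0:x1]
    w=np.clip(lab[...,1]-110,0,None)*(lab[...,2]>120); v,u=np.mgrid[y0:y1,x0:x1]
    return np.array([(u*w).sum(),(v*w).sum()])/w.sum(), w.astype(int)
c,w=brass("pics/top0.png",(380,201,388,210)); print("top",c); print(w)
print(pix_z("top",*(c),91),pix_z("top",*(c-bt),91))
for n in (0,14,15,16,18):
    c,w=brass(f"pics/side{n}.png",(356,175,364,183)); print("side",n,c,pix_z("side",*c,89),pix_z("side",*(c-bs),89))
print(w)
E
```

```text
[-0.22937356  0.41956603] [ 0.28674145 -0.16940177]
top [384.28021978 205.52197802]
[[ 0  0  0  0  0  0  0  0]
 [ 0  0  0  0  0  0  0  0]
 [ 0  0  0  0  0  0  0  0]
 [ 0  0  0  0  0  0  0  0]
 [ 0  0  0  8 43 36  0  0]
 [ 0  0  0 11 50 34  0  0]
 [ 0  0  0  0  0  0  0  0]
 [ 0  0  0  0  0  0  0  0]
 [ 0  0  0  0  0  0  0  0]]
[ 579.62604345 -200.37371899   91.        ] [ 579.17569296 -199.61375618   91.        ]
side 0 [359.80666667 180.3       ] [ 577.51256738 -193.91450758   89.        ] [ 578.02276833 -196.3230442    89.        ]
side 14 [359.78378378 180.26351351] [ 577.66899502 -194.05134029   89.        ] [ 578.17949122 -196.46038658   89.        ]
side 15 [359.8013245  180.30463576] [ 577.51428777 -193.88319357   89.        ] [ 578.02448297 -196.29164512   89.        ]
side 16 [359.82666667 180.35333333] [ 577.31917886 -193.69185097   89.        ] [ 577.82900023 -196.0996098    89.        ]
side 18 [359.71597633 180.15976331] [ 578.1211934  -194.43599024   89.        ] [ 578.63254044 -196.84648003   89.        ]
[[ 0  0  0  0  0  0  0  0]
 [ 0  0  0  0  0  0  0  0]
 [ 0  0  0  0  0  0  0  0]
 [ 0  0  0  0  8  0  0  0]
 [ 0  0  0 30 30 19  0  0]
 [ 0  0  0  0 21  0  0  0]
 [ 0  0  0  0  0  0  0  0]
 [ 0  0  0 49  0 12  0  0]]
```

```bash
python3 -m handwheel '[{"x":-0.4,"y":-0.01,"z":-0.1,"yaw":0},{"x":-0.4,"y":-0.01,"z":-0.1,"yaw":0},{"x":-0.4,"y":-0.01,"z":-0.1,"yaw":0},{"x":-0.4,"y":-0.01,"z":-0.1,"yaw":0},{"x":-0.3,"y":-0.01,"z":-0.05,"yaw":0},{"x":0,"y":0,"z":0,"yaw":0}]'; python3 look.py 19; python3 - <<'E'
from h import *
togo([581.9,-174.6,110])
A=cv2.resize(cv2.imread('pics/side19.png')[165:213,312:372],None,fx=12,fy=12,interpolation=cv2.INTER_CUBIC)
cv2.imwrite("pics/v19z.png",A)
E
```

```text
clock: 26.95
position: [584.6, -153.3, 108.7]
tool_rot: [-2.349, -2.083, -0.004]
wrist_force: [2.5, 8.6, 0.2]
finger_gap: 9.1
t 26.95 pos [ 584.6 -153.3  108.7] xang 83.12 zaxis [ 0.001  0.004 -1.   ] F [2.5  8.59 0.2 ] T [ 2.195 -0.514 -0.14 ] gap 9.1 j [ 0.76  0.67 -0.75  1.76  0.55  0.93 -0.34]
t 27.05 pos [ 584.6 -152.9  108.7] xang 83.14 zaxis [ 0.001  0.004 -1.   ] F [2.49 8.2  0.31] T [ 2.169 -0.57  -0.187] gap 9.7 j [ 0.76  0.67 -0.75  1.76  0.55  0.93 -0.34]
tool shift cm [-2.18 -0.01 -0.14]
```

View pics/v19z.png

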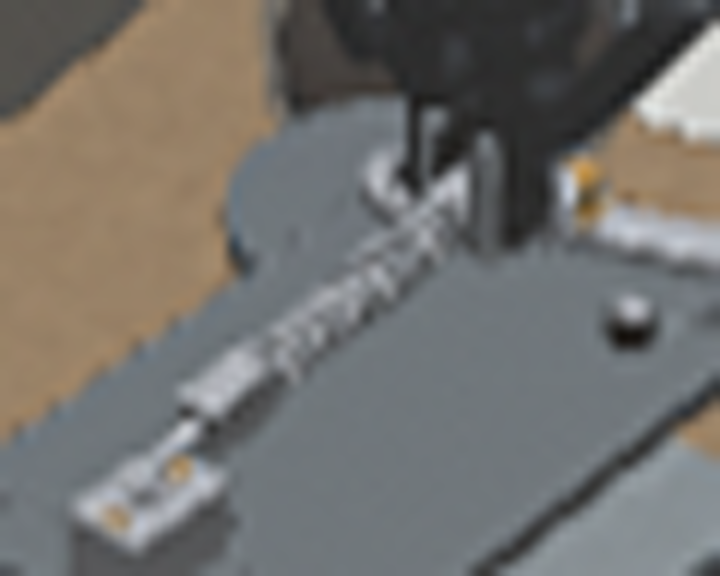

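```bash
python3 -m handwheel '[{"x":-0.3,"y":0,"z":-0.1,"yaw":0},{"x":-0.4,"y":0,"z":-0.1,"yaw":0},{"x":-0.4,"y":0,"z":0,"yaw":0},{"x":-0.4,"y":0,"z":-0.05,"yaw":0},{"x":-0.4,"y":0,"z":0,"yaw":0},{"x":-0.35,"y":0,"z":0,"yaw":0},{"x":0,"y":0,"z":0,"yaw":0}]'; python3 look.py 20; python3 - <<'E'
from h import *
togo([581.9,-174.6,110])
A=cv2.resize(cv2.imread('pics/side20.png')[160:213,312:377],None,fx=12,fy=11,interpolation=cv2.INTER_CUBIC)
cv2.imwrite("pics/v20z.png",A)
A=cv2.resize(cv2.imread('pics/top20.png')[180:220,310:400],None,fx=8,fy=8,interpolation=cv2.INTER_CUBIC)
cv2.imwrite("pics/v20t.png",A)
E
```

```text
clock: 27.92
position: [581.9, -173.3, 110.8]
tool_rot: [-2.346, -2.083, -0.007]
wrist_force: [3.1, 13.3, -1.1]
finger_gap: 9.5
t 27.93 pos [ 581.9 -173.3  110.8] xang 83.2 zaxis [ 0.     0.006 -1.   ] F [ 3.11 13.29 -1.14] T [ 2.914 -0.688 -0.2  ] gap 9.5 j [ 0.79  0.67 -0.75  1.75  0.55  0.94 -0.3 ]
t 28.02 pos [ 581.9 -173.   110.8] xang 83.23 zaxis [ 0.     0.006 -1.   ] F [ 3.31 12.81 -1.19] T [ 2.858 -0.71  -0.292] gap 10.2 j [ 0.79  0.67 -0.75  1.75  0.55  0.94 -0.3 ]
tool shift cm [-0.16  0.02  0.08]
```

View pics/v20z.png

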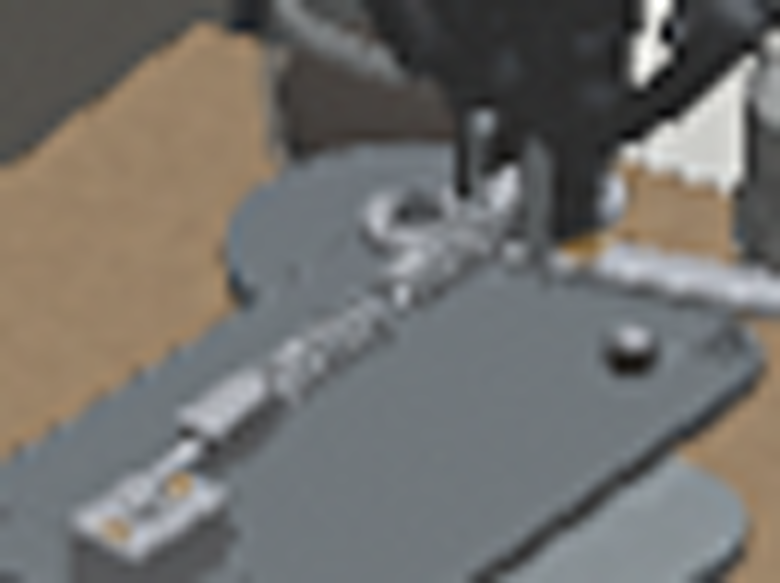

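View pics/v20t.png

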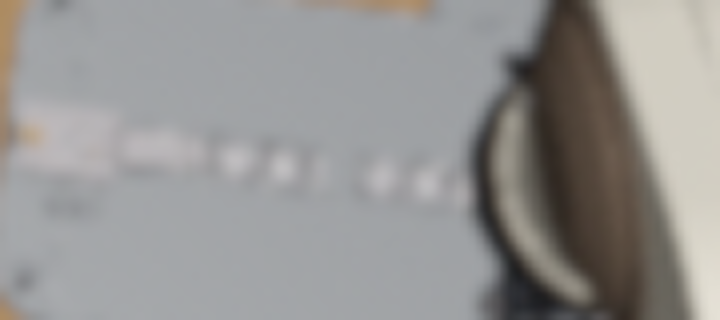

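```bash
python3 -m handwheel '[{"x":-0.18,"y":0,"z":0,"yaw":0},{"x":0,"y":0,"z":0.1,"yaw":0},{"x":0,"y":0,"z":0.1,"yaw":0},{"x":0,"y":0,"z":0.1,"yaw":0},{"x":0,"y":0,"z":0,"yaw":0}]' - 30; python3 -c "
from h import *
togo([581.9,-174.6,110])"; python3 -m handwheel '[{"x":0,"y":0,"z":0.1,"yaw":0},{"x":0,"y":0,"z":0.1,"yaw":0},{"x":0,"y":0,"z":0,"yaw":0}]'; python3 -c "
from h import *
togo([581.9,-174.6,110])"
```

```text
clock: 28.65
position: [582.1, -174.2, 108.2]
tool_rot: [-2.345, -2.084, -0.008]
wrist_force: [2.6, 13.4, 1.7]
finger_gap: 9.7
t 28.65 pos [ 582.1 -174.2  108.2] xang 83.25 zaxis [ 0.001  0.007 -1.   ] F [ 2.56 13.37  1.75] T [ 3.362 -0.548 -0.143] gap 9.7 j [ 0.79  0.68 -0.75  1.75  0.55  0.93 -0.3 ]
tool shift cm [-0.04 -0.01 -0.18]
clock: 29.02
position: [582.4, -174.3, 106.7]
tool_rot: [-2.346, -2.084, -0.009]
wrist_force: [1.6, 12.1, 3.4]
finger_gap: 9.5
t 29.02 pos [ 582.4 -174.3  106.7] xang 83.26 zaxis [ 0.002  0.007 -1.   ] F [ 1.63 12.06  3.44] T [ 3.483 -0.541 -0.063] gap 9.5 j [ 0.79  0.68 -0.75  1.76  0.55  0.93 -0.3 ]
tool shift cm [-0.03 -0.05 -0.33]
```

```bash
python3 look.py 21; python3 - <<'E'
from h import *
A=cv2.resize(cv2.imread('pics/side21.png')[165:200,340:380],None,fx=18,fy=16,interpolation=cv2.INTER_CUBIC)
cv2.imwrite("pics/v21z.png",A)
E
```

```text
t 29.02 pos [ 582.4 -174.3  106.7] xang 83.26 zaxis [ 0.002  0.007 -1.   ] F [ 1.63 12.06  3.44] T [ 3.483 -0.541 -0.063] gap 9.5 j [ 0.79  0.68 -0.75  1.76  0.55  0.93 -0.3 ]
```

View pics/v21z.png

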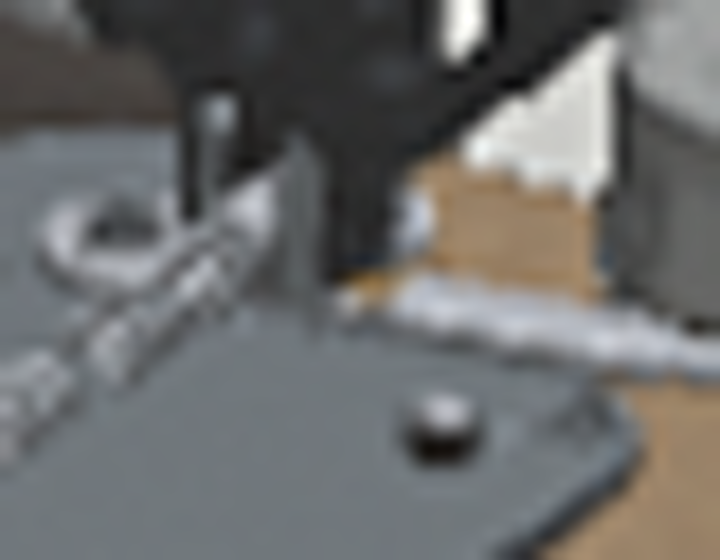

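```bash
python3 - <<'E'
from h import *
s,M=state(); b=np.array([-.23,.42])
a=np.linspace(0,2*np.pi,73)
im=cv2.imread('pics/side21.png')[165:200,340:380]; fx,fy=18,16
for L,t,col in ((25,.09,(0,0,255)),(25,.06,(255,0,255)),):
    c=s["position"]-L*M[:,0]+[0,0,-16+25*t]; print(c)
    A=cv2.resize(im,None,fx=fx,fy=fy,interpolation=cv2.INTER_CUBIC)
    for r_ in (7,12):
      for zz in (0,7):
        p=c+np.c_[r_*np.cos(a),r_*np.sin(a),0*a]+[0,0,zz]
        p[:,2]+=-(p-c)@M[:,0]*t
        uv=proj("side",p)+b; print(L,t,r_,zz,uv.min(0).round(1),uv.max(0).round(1))
        for u,v in uv: cv2.circle(A,(int((u-340+.5)*fx),int((v-165+.5)*fy)),1,col,-1)
    for z in (80,88.5,92.5):
        p=np.array([578.9,-198.8,z])+5.5*np.c_[np.cos(a),np.sin(a),0*a]
        for u,v in proj("side",p)+b: cv2.circle(A,(int((u-340+.5)*fx),int((v-165+.5)*fy)),1,(0,255,0),-1)
    cv2.imwrite(f"pics/ov{t}.png",A)
E
```

```text
t 29.12 pos [ 582.4 -174.3  106.8] xang 83.26 zaxis [ 0.002  0.007 -1.   ] F [ 1.96 12.13  3.87] T [ 3.414 -0.501 -0.097] gap 9.5 j [ 0.79  0.68 -0.75  1.76  0.55  0.93 -0.3 ]
[ 579.50279483 -199.10381088   92.85449356]
25 0.09 7 0 [357.6 177.3] [362.1 180.1]
25 0.09 7 7 [357.8 175.5] [362.3 178.3]
25 0.09 12 0 [356.  176.3] [363.8 181.1]
25 0.09 12 7 [356.1 174.5] [363.9 179.3]
[ 579.50279483 -199.10381088   92.10449356]
25 0.06 7 0 [357.6 177.6] [362.1 180.3]
25 0.06 7 7 [357.7 175.7] [362.3 178.4]
25 0.06 12 0 [356.  176.6] [363.7 181.2]
25 0.06 12 7 [356.1 174.7] [363.9 179.4]
```

View pics/ov0.09.png

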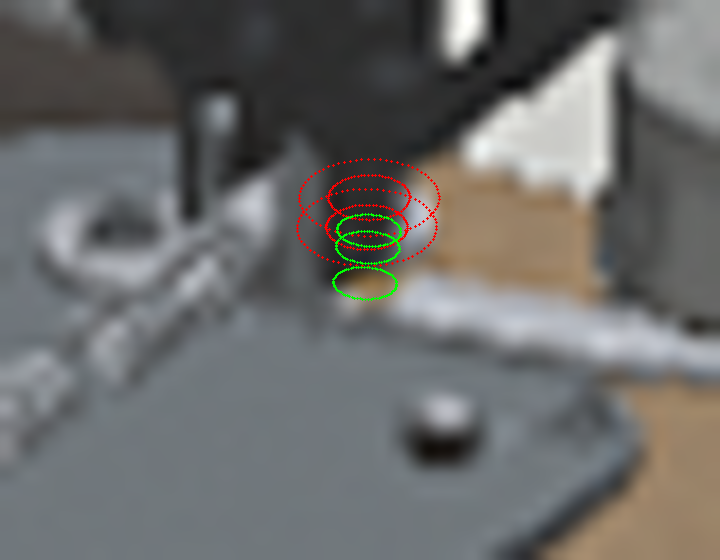

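```bash
python3 -m handwheel '[{"x":0,"y":0,"z":0.1,"yaw":0},{"x":0,"y":0,"z":0.1,"yaw":0},{"x":0,"y":0,"z":0.1,"yaw":0},{"x":0,"y":0,"z":0,"yaw":0}]' >/dev/null; python3 -c "
from h import *
togo([581.9,-174.6,110])"; python3 -m handwheel '[{"x":0,"y":0,"z":0.1,"yaw":0},{"x":0,"y":0,"z":0.1,"yaw":0},{"x":0,"y":0,"z":0,"yaw":0}]'>/dev/null; python3 -c "
from h import *
togo([581.9,-174.6,110])"; python3 look.py 22; python3 - <<'E'
from h import *
A=cv2.resize(cv2.imread('pics/side22.png')[165:213,312:377],None,fx=12,fy=12,interpolation=cv2.INTER_CUBIC)
cv2.imwrite("pics/v22z.png",A)
E
```

```text
t 29.62 pos [ 583.1 -174.9  104.7] xang 83.25 zaxis [ 0.003  0.005 -1.   ] F [ 1.93 12.18  5.26] T [ 3.501 -0.637  0.09 ] gap 9.6 j [ 0.79  0.68 -0.75  1.76  0.56  0.93 -0.3 ]
tool shift cm [ 0.02 -0.12 -0.53]
t 30.0 pos [ 582.8 -175.2  101.9] xang 83.21 zaxis [ 0.003  0.006 -1.   ] F [ 3.24 10.9   4.51] T [ 3.189 -0.683 -0.162] gap 9.3 j [ 0.79  0.68 -0.74  1.76  0.56  0.92 -0.31]
tool shift cm [ 0.05 -0.09 -0.81]
t 30.0 pos [ 582.8 -175.2  101.9] xang 83.21 zaxis [ 0.003  0.006 -1.   ] F [ 3.24 10.9   4.51] T [ 3.189 -0.683 -0.162] gap 9.3 j [ 0.79  0.68 -0.74  1.76  0.56  0.92 -0.31]
```

View pics/v22z.png

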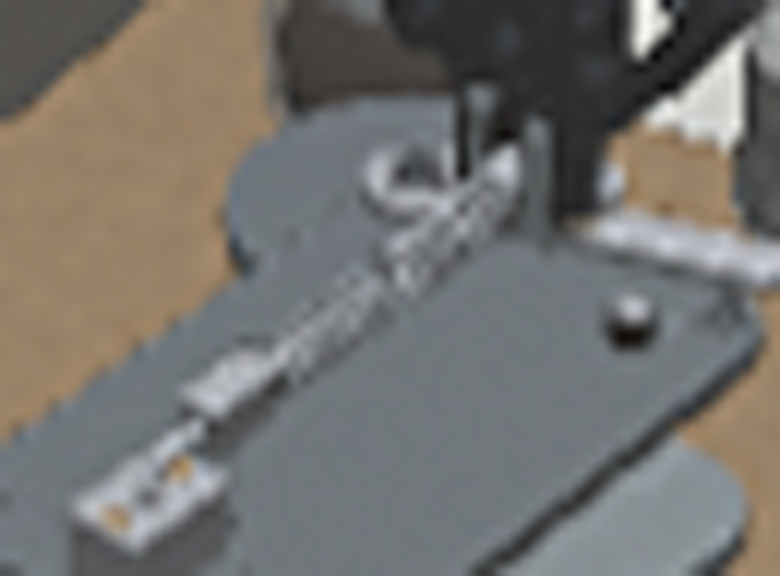

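```bash
python3 -m handwheel '[{"x":0,"y":0,"z":0.1,"yaw":0},{"x":0,"y":0,"z":0.1,"yaw":0},{"x":0,"y":0,"z":0.1,"yaw":0},{"x":0,"y":0,"z":0,"yaw":0}]' >/dev/null; python3 -c "
from h import *
togo([581.9,-174.6,110])"; python3 -m handwheel '[{"x":0,"y":0,"z":0.1,"yaw":0},{"x":0,"y":0,"z":0.1,"yaw":0},{"x":0,"y":0,"z":0,"yaw":0}]'>/dev/null; python3 -c "
from h import *
togo([581.9,-174.6,110])"; python3 look.py 23; python3 - <<'E'
from h import *
A=cv2.resize(cv2.imread('pics/side23.png')[165:213,312:377],None,fx=12,fy=12,interpolation=cv2.INTER_CUBIC)
cv2.imwrite("pics/v23z.png",A)
E
```

```text
t 30.6 pos [ 582.9 -174.6   98.7] xang 83.21 zaxis [ 0.003  0.006 -1.   ] F [ 3.24 11.91  1.95] T [ 3.143 -0.844 -0.329] gap 9.9 j [ 0.79  0.69 -0.74  1.76  0.56  0.92 -0.31]
tool shift cm [ 0.   -0.09 -1.13]
t 30.98 pos [ 583.  -174.6   97.7] xang 83.21 zaxis [ 0.003  0.006 -1.   ] F [ 0.37 12.    9.01] T [ 3.278 -0.252 -0.267] gap 9.5 j [ 0.79  0.69 -0.74  1.76  0.56  0.92 -0.31]
tool shift cm [-0.01 -0.11 -1.23]
t 30.98 pos [ 583.  -174.6   97.7] xang 83.21 zaxis [ 0.003  0.006 -1.   ] F [ 0.37 12.    9.01] T [ 3.278 -0.252 -0.267] gap 9.5 j [ 0.79  0.69 -0.74  1.76  0.56  0.92 -0.31]
```

View pics/v23z.png

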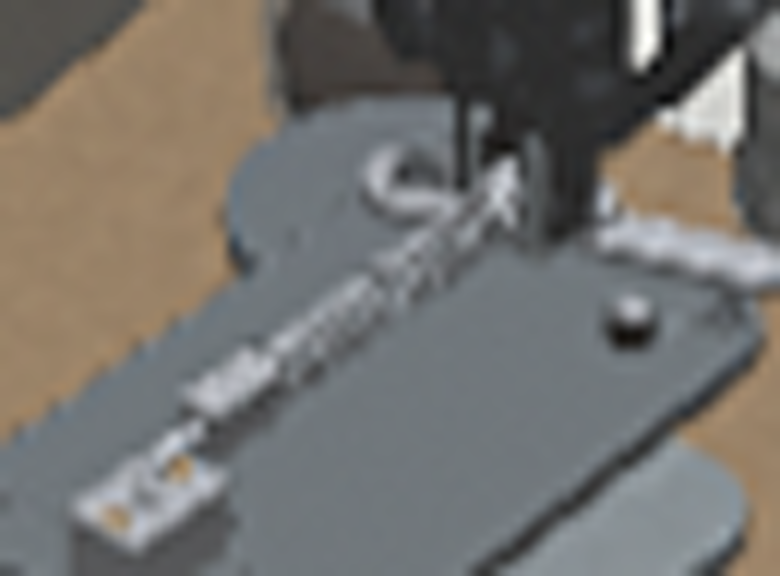

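```bash
python3 -m handwheel '[{"x":0.15,"y":0,"z":-0.1,"yaw":0},{"x":0.2,"y":0,"z":0,"yaw":0},{"x":0.25,"y":0.01,"z":0,"yaw":0},{"x":0.3,"y":0.01,"z":0,"yaw":0},{"x":0.3,"y":0.01,"z":0,"yaw":0},{"x":0,"y":0,"z":0,"yaw":0}]'; python3 look.py 24; python3 - <<'E'
from h import *
A=cv2.resize(cv2.imread('pics/side24.png')[160:213,312:400],None,fx=9,fy=10,interpolation=cv2.INTER_CUBIC)
cv2.imwrite("pics/v24z.png",A)
E
```

```text
clock: 31.82
position: [583.8, -165.0, 97.9]
tool_rot: [-2.349, -2.083, -0.005]
wrist_force: [1.4, 7.6, 3.6]
finger_gap: 9.6
t 31.82 pos [ 583.8 -165.    97.9] xang 83.12 zaxis [ 0.001  0.004 -1.   ] F [1.38 7.63 3.63] T [ 2.515 -0.393 -0.255] gap 9.6 j [ 0.77  0.69 -0.74  1.76  0.56  0.91 -0.33]
```

View pics/v24z.png

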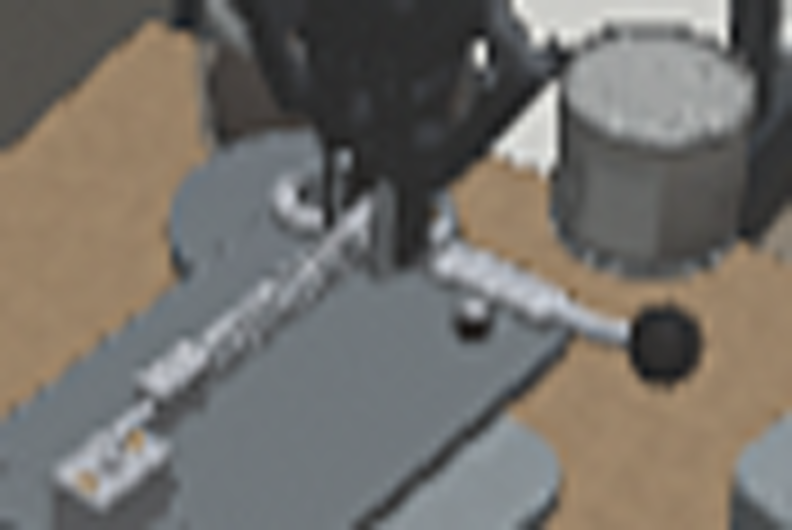

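```bash
python3 -m handwheel '[{"x":0.3,"y":-0.03,"z":0,"yaw":0.4},{"x":0.3,"y":-0.03,"z":0,"yaw":0.4},{"x":0.2,"y":-0.02,"z":0,"yaw":0.4},{"x":0,"y":0,"z":0,"yaw":0}]'; python3 look.py 25; python3 - <<'E'
from h import *
A=cv2.resize(cv2.imread('pics/side25.png')[160:213,312:400],None,fx=9,fy=10,interpolation=cv2.INTER_CUBIC)
cv2.imwrite("pics/v25z.png",A)
E
```

```text
clock: 32.42
position: [583.9, -161.0, 97.9]
tool_rot: [2.373, 2.056, 0.0]
wrist_force: [3.8, 0.5, 4.0]
finger_gap: 9.4
t 32.42 pos [ 583.9 -161.    97.9] xang 81.83 zaxis [ 0.001 -0.001 -1.   ] F [3.83 0.49 4.03] T [ 0.828 -0.714  0.209] gap 9.4 j [ 0.76  0.68 -0.73  1.77  0.56  0.91 -0.36]
```

View pics/v25z.png

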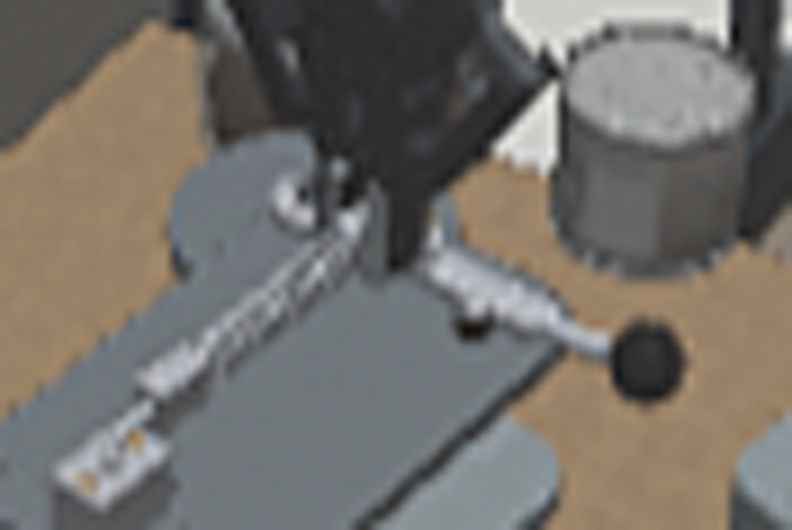

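```bash
python3 -m handwheel '[{"x":0,"y":-0.03,"z":0,"yaw":0},{"x":0,"y":0,"z":0,"yaw":0},{"x":0,"y":0,"z":0,"yaw":0},{"x":0,"y":0,"z":0,"yaw":0}]' 0.74 20; python3 look.py 26; python3 - <<'E'
from h import *
A=cv2.resize(cv2.imread('pics/side26.png')[160:213,312:400],None,fx=9,fy=10,interpolation=cv2.INTER_CUBIC)
cv2.imwrite("pics/v26z.png",A)
E
```

```text
clock: 33.02
position: [582.6, -159.7, 97.4]
tool_rot: [-2.373, -2.058, 0.001]
wrist_force: [-0.9, -0.2, -0.7]
finger_gap: 22.4
t 33.02 pos [ 582.6 -159.7   97.4] xang 81.87 zaxis [-0.001  0.    -1.   ] F [-0.93 -0.18 -0.73] T [ 0.042  0.055 -0.004] gap 22.4 j [ 0.76  0.68 -0.73  1.77  0.56  0.91 -0.36]
```

View pics/v26z.png

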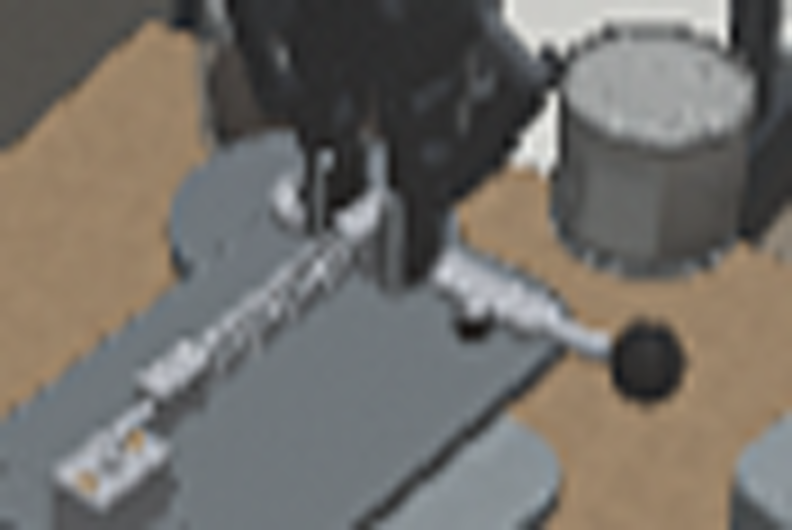

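Released, and the spring holds with no force on the tool. I'm rising straight up and then checking it with a clear view.

```bash
python3 -m handwheel '[{"x":0,"y":0,"z":-0.5,"yaw":0},{"x":0,"y":0,"z":-1,"yaw":0},{"x":0,"y":0,"z":-2,"yaw":0},{"x":0,"y":0,"z":-4,"yaw":0},{"x":0,"y":0,"z":-5,"yaw":0},{"x":0,"y":0,"z":-4,"yaw":0},{"x":2,"y":-2,"z":0,"yaw":0},{"x":3,"y":-4,"z":0,"yaw":0},{"x":3,"y":-5,"z":0,"yaw":0},{"x":3,"y":-5,"z":0,"yaw":0},{"x":2,"y":-3,"z":0,"yaw":0},{"x":0,"y":0,"z":0,"yaw":0}]'; python3 look.py 27; python3 - <<'E'
from h import *
A=cv2.resize(cv2.imread('pics/side27.png')[160:213,312:400],None,fx=9,fy=10,interpolation=cv2.INTER_CUBIC)
cv2.imwrite("pics/v27z.png",A)
A=cv2.resize(cv2.imread('pics/top27.png')[165:255,300:410],None,fx=7,fy=6.5,interpolation=cv2.INTER_CUBIC)
cv2.imwrite("pics/v27t.png",A)
E
```

```text
clock: 34.62
position: [411.8, -2.5, 263.5]
tool_rot: [2.367, 2.06, -0.004]
wrist_force: [0.9, -1.1, -0.3]
finger_gap: 22.6
t 34.62 pos [411.8  -2.5 263.5] xang 82.08 zaxis [ 0.001 -0.005 -1.   ] F [ 0.94 -1.06 -0.32] T [-0.024 -0.016  0.03 ] gap 22.6 j [ 0.97  0.07 -1.05  2.07  0.08  1.04 -0.26]
```

View pics/v27z.png

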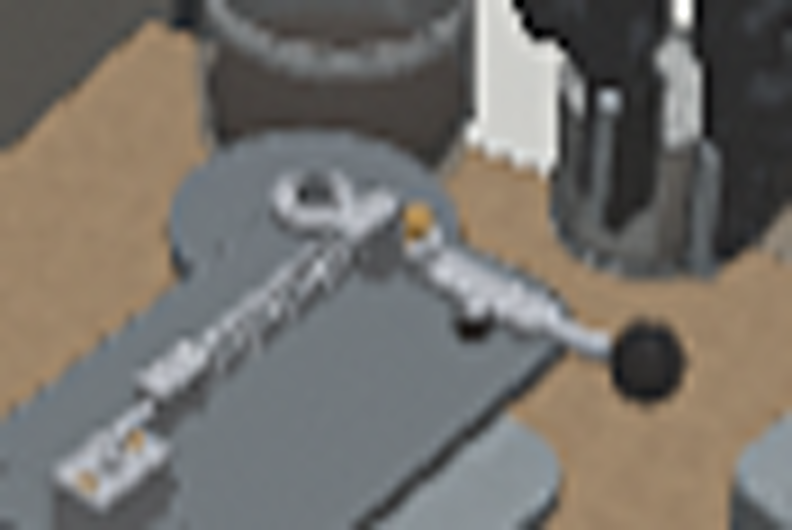

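View pics/v27t.png

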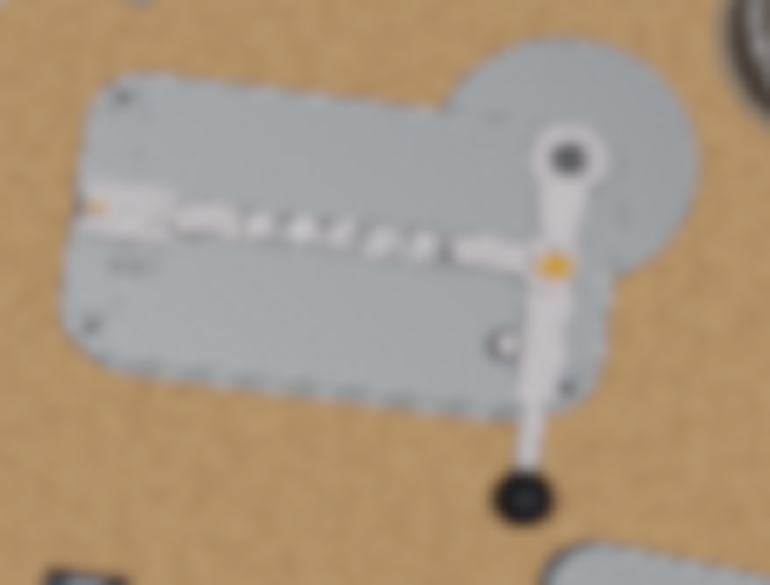

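```bash
python3 - <<'E'
from h import *
b=np.array([-.23,.42]); a=np.linspace(0,2*np.pi,73)
h=np.array([600.8,-24.65]); P=np.array([579.2,-184.6]); d=(P-h)/np.hypot(*(P-h)); print("dist",np.hypot(*(P-h)))
im=cv2.imread('pics/side27.png')[172:195,340:372]; fx=fy=22
A=cv2.resize(im,None,fx=fx,fy=fy,interpolation=cv2.INTER_CUBIC); B=A.copy()
e=P-3.5*d*0+3.5*d  # ring pulled toward anchor: ring centre offset
e=P-3.5*d
for r_,z in ((12,87),(7,87)):
    for u,v in proj("side",np.c_[e[0]+r_*np.cos(a),e[1]+r_*np.sin(a),0*a+z])+b: cv2.circle(A,(int((u-340+.5)*fx),int((v-172+.5)*fy)),1,(0,0,255),-1)
for u,v in proj("side",np.c_[P[0]+5.5*np.cos(a),P[1]+5.5*np.sin(a),0*a+88.5])+b: cv2.circle(A,(int((u-340+.5)*fx),int((v-172+.5)*fy)),1,(0,255,0),-1)
c=np.r_[e-25*d,108]; u,v=(proj("side",c)+b)[0]; cv2.circle(A,(int((u-340+.5)*fx),int((v-172+.5)*fy)),4,(255,0,0),-1)
cv2.imwrite("pics/v27r.png",A)
for cc in("top","side"):
    D=np.load(f"pics/{cc}27.npy"); C=cloud(cc,D)
    for n,q in (("eyeblk",np.r_[e-25*d,108]),("pinblk",np.r_[h-h+h+30*d,108]),("ring far",np.r_[e+9.5*d,87]),("head",np.r_[P,92])):
        u,v=proj(cc,q)[0].round().astype(int); print(cc,n,C[v-1:v+2,u-1:u+2,2].round(0).tolist())
E
```

```text
dist 161.40186647000087
top eyeblk [[108.0, 106.0, 110.0], [107.0, 110.0, 109.0], [103.0, 109.0, 106.0]]
top pinblk [[109.0, 109.0, 110.0], [110.0, 108.0, 108.0], [111.0, 111.0, 109.0]]
top ring far [[92.0, 93.0, 87.0], [96.0, 89.0, 89.0], [90.0, 94.0, 85.0]]
top head [[78.0, 93.0, 92.0], [90.0, 91.0, 96.0], [78.0, 88.0, 90.0]]
side eyeblk [[109.0, 106.0, 107.0], [109.0, 106.0, 108.0], [105.0, 108.0, 108.0]]
side pinblk [[108.0, 107.0, 108.0], [110.0, 105.0, 106.0], [106.0, 109.0, 108.0]]
side ring far [[93.0, 68.0, 68.0], [93.0, 92.0, 69.0], [89.0, 87.0, 84.0]]
side head [[70.0, 93.0, 68.0], [90.0, 93.0, 92.0], [89.0, 89.0, 87.0]]
```

View pics/v27r.png

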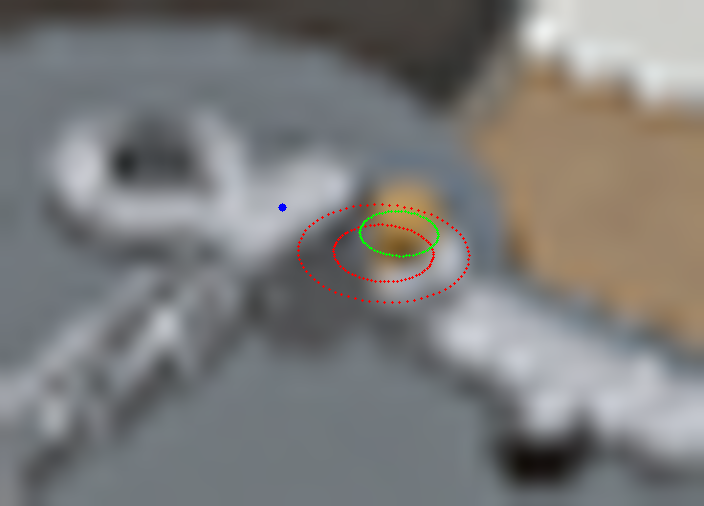

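```bash
python3 -c "
from h import *
state(); print(r.hand_in())"
```

```text
t 34.73 pos [414.1  -4.5 263.7] xang 81.89 zaxis [ 0.002 -0.002 -1.   ] F [ 0.62 -0.16  0.46] T [ 0.022 -0.029 -0.   ] gap 22.4 j [ 0.97  0.07 -1.05  2.07  0.08  1.04 -0.26]
the job is handed in; nothing more can be done
None
```

The spring is refitted: its pin is seated in the anchor block, its eye is over the post, and it holds the lever against its stop. I handed the job in at 34.7 s.

**One setback:** on the first try I hooked the pin and began to stretch. Raising the eye with a level grip then pulled the pin out of the hole, at about 25–30 mm of stretch. I re-gripped the spring with its eye end tilted up, propped on the lever's hub. Then I felt the pin in again to about 5 N of contact, stretched the spring to about 50 mm and dropped the eye over the post. From there I eased the lever back until the stop took the load and released.

**Last checks, with the gripper clear:**
- **Pin and spring:** both gripping blocks have their tops at about 108 mm, so the spring lies level and the pin is down to its shoulder.
- **Eye:** it sits around the post, below the brass head. This rests on a coarse picture and noisy depth readings around the post.
- **Lever:** its arm rests against the stop stub, and the pull on the tool fell to about 0 before I let go.
- **Seated stretch:** about 32 mm by geometry, not measured directly, and within the 20–40 mm range.
- **Other things on the table:** I moved nothing else on purpose. The last pictures show nothing disturbed near the unit, but I did not compare the whole table before and after.

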